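# Assemble the dough-ribbon cutter on its axle

### The arm

A 7-joint arm with a two-finger parallel gripper is mounted at the origin on a cart in front of the work surface, level with it; the furniture and walls round the work are solid. World frame = base frame: x ahead of the robot, y to its left, z up, the work surface at z = 0. Lengths are in m, angles in degrees, forces in N, time in s.
With the tool pointing down it reaches from about 0.425 to 0.875 m from the base axis. Payload 4.7 kg.
Tool frame: the origin (TCP) lies at the very end of the fingers, on their centre line; the grasp point (between the pads) lies 19 mm behind it; z points along the fingers, y is the line along which they close (so a half turn about z gives the same grasp; the last joint's range is limited). The gripper opens to 87 mm and grips with 3 to 60 N. Pads are 19 mm wide; open, the fingers measure 117 mm over their backs; the gripper's body (75 mm by 190 mm) begins 51 mm behind the grasp point.
Start: joints at [65.667, 18.392, -4.016, 83.108, 1.295, 78.541, -3.26], TCP at [0.276, -0.588, 0.188] pointing down, gripper open.
Joint ranges: [-163.93, 163.93], [-17.29, 119.83], [-79.2, 71.16], [3.27, 140.29], [-89.18, 269.18], [5.43, 117.66], [-154.24, 154.24]. Speed limits (degrees/s): [147.25, 147.25, 180, 180, 180, 180, 180].

### API

Orientations are given as [roll, pitch, yaw] about the fixed x, y, z axes, in that order (R = Rz(yaw) Ry(pitch) Rx(roll)).
In Python, from cell import get_obs, eyes, env gives the robot as it stands.
- The arm moves only by the tool servo_tool, never from a script. Its argument "series" is a list that holds one entry, the list of rows, each a list of 7 numbers: the shift along the tool's x, y, z in units of 300 mm (1.0 is 300 mm), then the turn, a rotation vector about the tool's x, y, z in units of pi rad (1.0 is pi rad), then the opening, from 0 (shut) to 1 (fully open). In form: [[[tx, ty, tz, wx, wy, wz, gripper], ...]]. A call has 1 to 12 rows; each row is the pose to reach, as a shift and turn from the pose commanded when the call began, along the tool's axes at that moment, turning the shorter way round; what a row does not reach only later rows make up. A row lasts 1/12 s, in which the tool goes at most 41.7 mm and 7.16 degrees, less where a joint would pass 70% of its speed; a pose out of reach is approached as far as the arm can. A call with a number of a shift or a turn outside -1 to 1 is refused whole. A call with a gripper value outside its range is refused whole. The fingers move at their own pace and stop on an object; "grip_force" is the grip in N (left out, the last holds). Time passes only in rows, so rows that repeat a pose let the fingers close. It gives the time, the measured TCP pose, the force, the opening and the grip force at its end, in the units of the state.
- get_obs(): the state, without advancing time (a new reading comes with each control period).
- eyes.read_camera(name): name is "side" or "top" or "wrist"; returns a dict with "frame" (480x640x3 uint8, red, green, blue), "depth" (480x640 float32, m along the optical axis (not along the pixel's ray), 0 where there is no reading), "fx", "fy", "cx", "cy" (pixels), "origin" and "rotation" of the camera in the world; the wrist camera has in their place "mount" (4x4, takes a point from camera to tool coordinates, whose origin is the TCP and whose axes are the flange's). Camera axes: x right, y down, z forward; pixel columns grow to the right and rows downward; lengths in m; the calibration is good to about 2 mm. A picture is of the moment at which its call begins: read the wrist's pose just before it.
- env.sign_off(): hands the job in; it is judged then, once.
The state is a dict: "time_s": time; "qpos": joint angles; "joint_velocities": joint speeds; "effort": joint torques, N m; "tool_pos": TCP position; "tool_rot": TCP orientation; "force": force on the tool from outside, world axes, zero at the start; "wrist_torque": the same for the moment, N m; "grip_width": finger opening in m; "grasp_force": force on a finger pad.
Only numpy, scipy, OpenCV 4.12 (cv2) and the standard library are available. Lean on these libraries where they do the work, as an engineer would, in place of code of your own. Each camera call takes 0.05 s, during which the arm holds its last target. There are 200 camera calls.

### The job

Put the dough-ribbon cutter together on the horizontal axle of its stand: first thread on the blue spacer, then the white-hubbed cutting wheel with its steel disc towards the spacer, then the red end cap, pressing it home with a firm push of about 20 N for a moment, so that the stack is tight against the first wheel and has no gaps when you let go. Feel your way slowly and gently, never pressing with more than 25 N, and do not disturb the mug, the apple or the lemon.

Things in the scene. Friction and masses are not known exactly. Their poses are not given: they have to be found in the camera images.
- axle_tip (a point): Tip of the bare horizontal steel axle, 85 mm above the worktop. Axle 14 mm in diameter, 134 mm long from the post, last 8 mm tapering to 4 mm. -y points out of the tip along the axle, +y to the post, z up. Two bowed brass leaf springs in its sides (apexes 11 mm in from the tip, 17.6 mm over both) rub in the 16 mm bore of the cap only, with 5 to 10 N as it slides on, and hold it there.
- rack: Low fixed wooden rack, base 70 x 215 x 10 mm, with three V rests (28 mm wide, 24 mm long) 75 mm apart along its y axis; spacer, wheel and cap lie in them in any order, axes along the rack's y, 58 mm above the worktop, +y ends towards the rack's +y. Origin: centre of its underside.
- spacer_mid (a point): Centre of the blue spacer: plain tube, 36 mm outside, 20 mm bore, 34 mm long, axis along its y. About 50 g. Lies in the rack.
- wheel_mid (a point): Centre of the white hub of the loose cutting wheel: hub 36 mm outside and 26 mm long (13 mm either side of this point along y), with a steel disc 54 mm in diameter and 4 mm thick on its +y end (so from 13 to 17 mm); 20 mm bore all through; axis along y. About 70 g. The +y end goes on the axle first.
- cap_mid (a point): Point on the axis of the red end cap, where to grip it: 36 mm red barrel from -35 to 14 mm along y, then a steel flange, 46 mm in diameter, from 14 to 19 mm; blind bore of 16 mm diameter, 50 mm deep, open at the +y (flange) end, which goes on the axle first. About 50 g; its centre of mass lies 6 mm towards the flange. Lies in the rack.
- mug: White mug with a diamond pattern, 86 x 116 x 101 mm, origin at the centre of its underside. Bystander.
- apple: Green apple, 75 mm, origin at its underside. Bystander.
- lemon: Lemon, 71 x 53 x 51 mm, origin at its underside. Bystander.
- stand: Fixed light-wood stand, base 100 x 125 x 18 mm, post 44 mm wide, 94 mm high. Origin: on the worktop under where the axle leaves the post; axes as at the tip. The first wheel (steel disc, 54 mm) is already on the axle; its outer face is 85 to 107 mm in from the tip, differs, is not measured and must be felt. It gives 3 mm against a weak spring (1 to 2 N), then meets a stiff rubber stop (12 N/mm): home.
There are look-alikes about, which are no part of the job. Of the things like the part that bears spacer_mid, leave any that is pink; of the rest the larger one is meant.

How it is judged:
By the outcome, as a careful person would: the job done as asked, in the order asked, and still so for the second after the job is handed in, with the robot touching nothing.
It also fails if it takes over 72 s, if anything falls off the work surface, if the arm or the gripper's body presses on something with over 40 N, if the wrist force passes 120 N, or if a joint passes its speed limit or range.

## Working session

There is one attempt and no reset: what is moved stays moved. The work goes in short steps, Python scripts to look and compute and a tool call to move; the robot and the scene stay as the last step left them, time stands still between calls to the robot, and variables do not carry over. Pictures are saved under pics/ and viewed, at most 10 in all, crops included, and the job is handed in when it is done.

Besides the shell and the picture viewer there is one more tool, called after "Request:" as a command line: name --argument value ..., lists and objects as JSON in quotes. servo_tool: Moves the arm, as the interface text tells. Shifts and turns lie within -1 to 1; 1 stands for 300 mm of shift or pi rad of turn. Its arguments: {"type":"object","properties":{"series":{"type":"array"},"grip_force":{"type":"number"}},"required":["series"]}

```bash
mkdir -p pics; ls; cat > h.py <<'E'
import numpy as np, cv2
from cell import get_obs, eyes, env
from scipy.spatial.transform import Rotation as R
def cam(n):
    o=get_obs(); c=eyes.read_camera(n)
    if n=="wrist":
        T=np.eye(4); T[:3,:3]=R.from_euler('xyz',o['tool_rot'],degrees=True).as_matrix(); T[:3,3]=o['tool_pos']
        M=T@np.array(c['mount'])
    else:
        M=np.eye(4); M[:3,:3]=np.array(c['rotation']).reshape(3,3); M[:3,3]=c['origin']
    d=c['depth']; v,u=np.mgrid[:480,:640]
    P=np.stack([(u-c['cx'])/c['fx']*d,(v-c['cy'])/c['fy']*d,d],-1)@M[:3,:3].T+M[:3,3]
    P[d==0]=np.nan
    return c['frame'],P,M,c
def save(n,f): cv2.imwrite(f'pics/{n}.png',f[:,:,::-1])
E
python3 - <<'E'
from h import *
print(get_obs())
for n in ('top','side'):
    f,P,M,c=cam(n); save(n+'0',f); np.save(n+'0.npy',P); np.save(n+'f.npy',f); print(n,M.round(3).tolist(),c['fx'])
E
```

```text
pics
{'time_s': 0.0, 'qpos': array([65.66706382, 18.43784681, -4.01680067, 83.17479377,  1.29345129,
       78.53876034, -3.25813213]), 'joint_velocities': array([ 0.02867439, -0.07911978, -0.0040215 , -0.00565616, -0.03980011,
       -0.0220866 , -0.04384674]), 'effort': array([-8.51415225e-04, -4.91293252e+01, -4.04530624e-01, -3.12525594e+01,
       -6.39201910e-02,  4.37994674e-02,  1.76368476e-04]), 'tool_pos': array([ 0.27586538, -0.58788773,  0.18687641]), 'tool_rot': array([-1.79893758e+02,  3.73987029e-03,  2.51454499e+01]), 'force': array([-0.19305687,  0.20108099,  0.13660787]), 'wrist_torque': array([0.03589393, 0.02011343, 0.01861052]), 'grasp_force': 0.0, 'grip_width': 0.08697286096458608}Traceback (most recent call last):
  File "<stdin>", line 4, in <module>
  File "h.py", line 10, in cam
    M=np.eye(4); M[:3,:3]=np.array(c['rotation']).reshape(3,3); M[:3,3]=c['origin']
                          ~~~~~~~~~~~~~~~~~~~~~~~~~~~~~~~^^^^^
ValueError: cannot reshape array of size 3 into shape (3,3)
```

```bash
sed -i "s/np.array(c\['rotation'\]).reshape(3,3)/R.from_euler('xyz',c['rotation'],degrees=True).as_matrix()/" h.py
python3 - <<'E'
from h import *
for n in ('top','side'):
    f,P,M,c=cam(n); save(n+'0',f); np.save(n+'0.npy',P); np.save(n+'f.npy',f); print(n,c['rotation'],M.round(3).tolist(),c['fx'], np.nanmedian(P[...,2]))
    for v in range(60,480,120): print([P[v,u].round(3).tolist() for u in range(80,640,160)])
E
```

```text
top [-174.30538862    0.58226099  -91.61701134] [[-0.028, -0.995, 0.099, 0.389], [-1.0, 0.029, 0.007, -0.059], [-0.01, -0.099, -0.995, 1.294], [0.0, 0.0, 0.0, 1.0]] 466.76664389229404 0.0027021727334954893
[[0.739, 0.299, 0.616], [0.74, 0.058, 0.598], [0.739, -0.194, 0.582], [0.739, -0.456, 0.565]]
[[0.739, 0.699, -0.157], [0.688, 0.163, -0.001], [0.674, -0.288, -0.0], [0.629, -0.659, 0.148]]
[[0.346, 1.076, -0.903], [0.351, 0.167, -0.002], [0.304, -0.423, -0.91], [0.293, -1.058, -0.693]]
[[-0.202, 1.069, -0.912], [-0.219, 0.332, -0.909], [-0.237, -0.398, -0.906], [0.202, -0.368, 0.656]]
side [-1.18679657e+02 -2.65281177e-02 -1.58660009e+02] [[-0.931, -0.175, 0.319, 0.125], [-0.364, 0.447, -0.817, 1.011], [0.0, -0.877, -0.48, 0.697], [0.0, 0.0, 0.0, 1.0]] 590.8344229174971 0.06388032181241343
[[0.738, 0.33, 0.524], [0.732, -0.139, 0.436], [0.729, -1.649, 0.153], [0.07, -1.716, 0.189]]
[[0.734, 0.379, 0.361], [0.733, -0.109, 0.173], [0.432, -0.445, 0.088], [0.007, -1.063, -0.086]]
[[0.731, 0.432, 0.182], [0.631, 0.109, 0.002], [0.372, -0.279, -0.178], [0.029, 0.058, 0.119]]
[[0.714, 0.501, 0.0], [0.477, 0.41, 0.002], [0.362, -0.412, -0.729], [-0.012, 0.119, -0.092]]
```

View pics/top0.png

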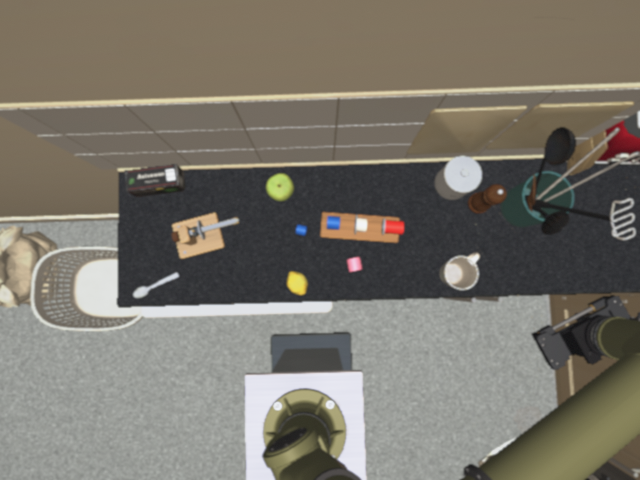

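View pics/side0.png

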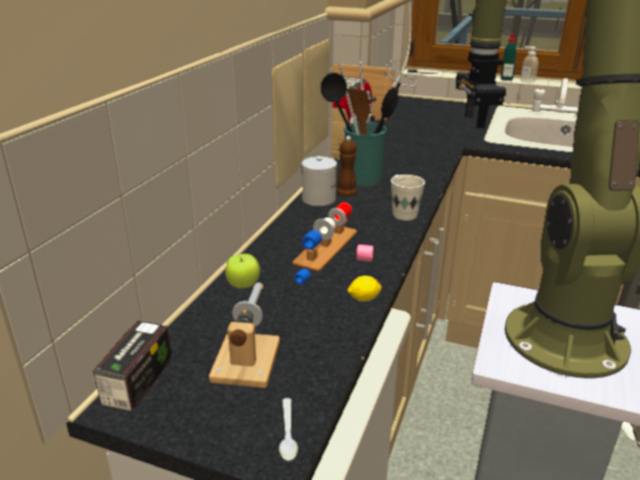

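```bash
python3 - <<'E'
from h import *
for n in ('top','side'):
    f=np.load(n+'f.npy'); P=np.load(n+'0.npy'); hsv=cv2.cvtColor(f,cv2.COLOR_RGB2HSV).astype(int)
    h,s,v=hsv[...,0],hsv[...,1],hsv[...,2]
    box=(P[...,0]>0.3)&(P[...,0]<0.72)&(P[...,1]>-0.5)&(P[...,1]<0.6)&(P[...,2]>0.005)&(P[...,2]<.13)
    def st(name,m):
        k,l,stt,_=cv2.connectedComponentsWithStats((m&box).astype(np.uint8))
        for i in range(1,k):
            if stt[i,4]>15:
                q=P[l==i]; print(n,name,stt[i].tolist(),np.percentile(q,[3,50,97],0).round(3).tolist())
    st('blue',(h>100)&(h<130)&(s>120)); st('red',((h<6)|(h>174))&(s>180)&(v>120)); st('pink',(h>165)&(s<180)&(s>60)&(v>150))
    st('wood',(h>5)&(h<22)&(s>60)&(v>90)); st('grey',(s<50)&(v>90)); st('green',(h>30)&(h<50)&(s>100));st('yel',(h>22)&(h<32)&(s>150))
f=np.load('topf.npy'); g=np.load('sidef.npy')
a=cv2.resize(f[195:275,160:420],None,fx=3,fy=3,interpolation=2); b=cv2.resize(g[190:390,200:400],None,fx=1.8,fy=1.8,interpolation=2)
o=np.zeros((600,780,3),np.uint8); o[:240]=a; o[240:600,:360]=b; 
b2=cv2.resize(g[195:280,285:385],None,fx=4,fy=4,interpolation=2);o[240:580,370:770]=b2
save('crop0',o)
E
```

```text
top blue [328, 217, 11, 12, 125] [[0.535, -0.107, 0.066], [0.55, -0.094, 0.074], [0.564, -0.081, 0.079]]
top blue [295, 224, 11, 12, 93] [[0.526, -0.018, 0.012], [0.537, -0.005, 0.025], [0.552, 0.007, 0.03]]
top red [387, 221, 16, 5, 68] [[0.537, -0.275, 0.066], [0.543, -0.257, 0.073], [0.549, -0.236, 0.079]]
top red [386, 229, 17, 5, 70] [[0.517, -0.274, 0.065], [0.522, -0.256, 0.072], [0.527, -0.235, 0.076]]
top pink [347, 257, 15, 15, 122] [[0.424, -0.165, 0.019], [0.44, -0.145, 0.031], [0.456, -0.132, 0.039]]
top wood [172, 213, 52, 46, 1379] [[0.48, 0.219, 0.012], [0.52, 0.282, 0.019], [0.583, 0.336, 0.096]]
top wood [320, 212, 79, 31, 1324] [[0.505, -0.265, 0.006], [0.535, -0.163, 0.01], [0.58, -0.066, 0.055]]
top grey [435, 156, 46, 43, 1438] [[0.614, -0.469, 0.027], [0.652, -0.418, 0.113], [0.7, -0.383, 0.122]]
top grey [137, 164, 43, 20, 346] [[0.674, 0.319, 0.065], [0.692, 0.346, 0.072], [0.71, 0.422, 0.078]]
top grey [144, 179, 15, 5, 43] [[0.671, 0.37, 0.068], [0.676, 0.39, 0.072], [0.681, 0.406, 0.077]]
top grey [188, 217, 50, 22, 323] [[0.524, 0.161, 0.077], [0.546, 0.2
[... 2958 characters left out ...]
, 14, 15, 70] [[0.67, 0.373, 0.073], [0.675, 0.391, 0.075], [0.679, 0.408, 0.077]]
side grey [279, 398, 18, 62, 413] [[0.37, 0.351, 0.005], [0.394, 0.419, 0.008], [0.424, 0.457, 0.012]]
side green [225, 254, 35, 34, 928] [[0.621, 0.032, 0.014], [0.645, 0.071, 0.051], [0.678, 0.086, 0.066]]
side green [156, 340, 13, 24, 201] [[0.655, 0.328, 0.018], [0.659, 0.348, 0.037], [0.662, 0.365, 0.053]]
side yel [347, 276, 35, 25, 608] [[0.365, -0.001, 0.015], [0.389, 0.025, 0.039], [0.419, 0.037, 0.053]]
side yel [244, 278, 10, 9, 40] [[0.624, 0.058, 0.01], [0.631, 0.066, 0.021], [0.638, 0.076, 0.032]]
side yel [150, 343, 9, 13, 62] [[0.655, 0.358, 0.053], [0.657, 0.368, 0.061], [0.659, 0.381, 0.067]]
```

View pics/crop0.png

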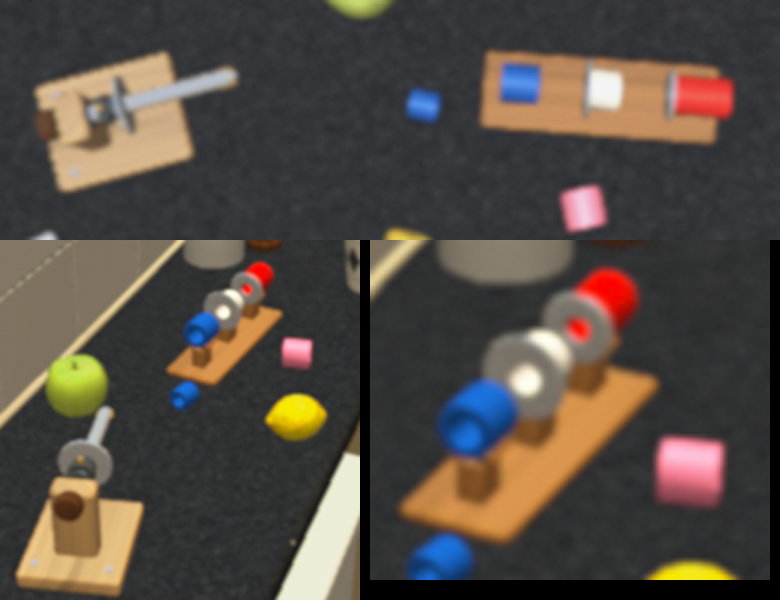

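Choice of spacer: candidates are the blue tube in the rack (top 333,223; larger), the small blue tube on the worktop (301,230) and the pink tube (354,265). I take the blue one in the rack. The crop confirms this, and all the +y ends (discs and flange) face the stand.

Request:
servo_tool --series '[[[0.2,-0.1,-0.28,0,0,0,1],[0.75,-0.45,-0.28,0,0,-0.326,1],[0.75,-0.45,-0.28,0,0,-0.326,1],[0.75,-0.45,-0.28,0,0,-0.326,1],[0.75,-0.45,-0.28,0,0,-0.326,1],[0.75,-0.45,-0.28,0,0,-0.326,1],[0.75,-0.45,-0.28,0,0,-0.326,1],[0.75,-0.45,-0.28,0,0,-0.326,1],[0.75,-0.45,-0.28,0,0,-0.326,1],[0.75,-0.45,-0.28,0,0,-0.326,1]]]'

```text
time_s: 0.98
tool_pos: [0.4228, -0.3699, 0.272]
tool_rot: [-180.0, 0.0, 84.1]
force: [0.2, -0.3, 0.2]
grip_width: 0.087
grasp_force: 0.0
```

```bash
cat >> h.py <<'E'
def rel(p,yaw=None,pitch=0,o=None):
    o=o or get_obs(); r=R.from_euler('xyz',o['tool_rot'],degrees=True)
    s=r.inv().apply(np.array(p)-o['tool_pos'])/0.3
    w=np.zeros(3)
    if yaw is not None: w=(r.inv()*R.from_euler('xyz',[180,pitch,yaw],degrees=True)).as_rotvec()/np.pi
    return np.r_[s,w].round(4).tolist()
E
python3 - <<'E'
from h import *
o=get_obs();print(o['time_s'],o['tool_pos'],o['tool_rot'],o['qpos']); print(rel([0.52,-0.165,0.27],84))
f,P,M,c=cam('wrist'); print(np.array(c['mount']).round(3).tolist(),c['fx'])
E
```

```text
0.9833 [ 0.42282656 -0.36988612  0.27196256] [-1.79987015e+02  1.78749065e-02  8.41437212e+01] [ 54.68875812   6.87739997 -17.87983449  87.7345958    2.13488179
  85.72206631  30.9137906 ]
[0.7124, 0.2525, 0.0063, -0.0001, 0.0001, 0.0008]
[[-0.001, -0.96, -0.279, 0.075], [1.0, -0.001, -0.0, 0.001], [-0.0, -0.279, 0.96, -0.197], [0.0, 0.0, 0.0, 1.0]] 357.83857527721295
```

Request:
servo_tool --series '[[[0.72,0.3,0.22,0,0,0,1],[0.72,0.3,0.22,0,0,0,1],[0.72,0.3,0.22,0,0,0,1],[0.72,0.3,0.22,0,0,0,1],[0.72,0.3,0.22,0,0,0,1],[0.72,0.3,0.22,0,0,0,1],[0.72,0.3,0.22,0,0,0,1],[0.72,0.3,0.22,0,0,0,1]]]'

```text
time_s: 1.7
tool_pos: [0.5353, -0.1634, 0.2049]
tool_rot: [-179.9, -0.1, 83.9]
force: [0.2, -0.5, -0.2]
grip_width: 0.0872
grasp_force: 0.0
```

```bash
python3 - <<'E'
from h import *
f,P,M,c=cam('wrist'); o=get_obs(); print(o['time_s'],o['tool_pos'],o['tool_rot'],M[:3,3]); save('w1',f); np.save('w1.npy',P); np.save('w1f.npy',f)
hsv=cv2.cvtColor(f,cv2.COLOR_RGB2HSV).astype(int); h,s,v=hsv[...,0],hsv[...,1],hsv[...,2]
box=(P[...,2]>0.005)&(P[...,2]<.13)
def st(name,m):
    k,l,stt,_=cv2.connectedComponentsWithStats((m&box).astype(np.uint8))
    for i in range(1,k):
        if stt[i,4]>150:
            q=P[l==i]; print(name,stt[i].tolist(),np.percentile(q,[2,50,98],0).round(4).tolist())
st('blue',(h>100)&(h<130)&(s>120)); st('red',((h<6)|(h>174))&(s>180)&(v>120)); st('grey',(s<50)&(v>90))
E
```

```text
1.75 [ 0.53481718 -0.16598836  0.20540411] [-1.79928521e+02  1.95747981e-02  8.37172499e+01] [ 0.54423602 -0.08874376  0.40168432]
blue [295, 32, 30, 35, 872] [[0.5262, -0.0206, 0.0066], [0.5402, -0.0077, 0.0247], [0.5532, 0.0057, 0.0282]]
blue [313, 124, 37, 38, 1130] [[0.5345, -0.1109, 0.0644], [0.5536, -0.094, 0.0728], [0.5672, -0.0795, 0.0762]]
grey [490, 0, 106, 319, 22008] [[0.7285, -0.2625, 0.0056], [0.7322, -0.1088, 0.0767], [0.7331, -0.0008, 0.1282]]
grey [213, 190, 36, 32, 783] [[0.4241, -0.162, 0.0293], [0.44, -0.1479, 0.0342], [0.4558, -0.1354, 0.0365]]
grey [304, 201, 54, 39, 1437] [[0.5234, -0.2004, 0.0097], [0.5432, -0.1636, 0.073], [0.5652, -0.1502, 0.0841]]
grey [309, 269, 43, 19, 532] [[0.5167, -0.2327, 0.0447], [0.537, -0.226, 0.0681], [0.5566, -0.2226, 0.081]]
grey [406, 365, 49, 21, 595] [[0.6215, -0.4046, 0.0056], [0.6435, -0.3868, 0.0227], [0.6658, -0.3832, 0.044]]
grey [220, 382, 51, 20, 696] [[0.3868, -0.4042, 0.0057], [0.4159, -0.3833, 0.0246], [0.4389, -0.3771, 0.0469]]
```

View pics/w1.png

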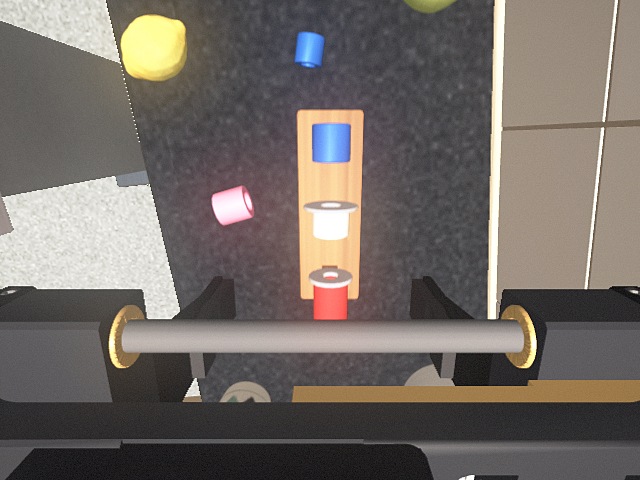

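The wrist view shows the blue spacer (331,143), wheel (331,220, disc towards the stand) and cap (330,292). The tool yaw lines up with the rack. Next I hover above the spacer.

Request:
servo_tool --series '[[[0.243,0.027,0.33,0,0,0,1],[0.243,0.027,0.33,0,0,0,1],[0.243,0.027,0.33,0,0,0,1],[0.243,0.027,0.33,0,0,0,1],[0.243,0.027,0.33,0,0,0,1],[0.243,0.027,0.33,0,0,0,1]]]'

```text
time_s: 2.25
tool_pos: [0.5513, -0.0968, 0.1076]
tool_rot: [180.0, 0.1, 83.6]
force: [-0.0, -0.8, -0.1]
grip_width: 0.0867
grasp_force: 0.0
```

```bash
python3 - <<'E'
from h import *
o=get_obs(); print(o['time_s'],o['tool_pos'],o['tool_rot']); print(rel([.5507,-.0945,.039],83.8))
f,P,M,c=cam('wrist'); np.save('w2.npy',P); np.save('w2f.npy',f)
hsv=cv2.cvtColor(f,cv2.COLOR_RGB2HSV).astype(int); h,s,v=hsv[...,0],hsv[...,1],hsv[...,2]
q=P[(h>100)&(h<130)&(s>120)&(P[...,2]>.05)&(P[...,2]<.1)]; 
# rack-aligned coordinates
a=np.radians(83.8); e=np.array([np.cos(a),np.sin(a)]); n=np.array([np.sin(a),-np.cos(a)])
print('blue along/perp',[np.percentile(q[:,:2]@d,[1,50,99]).round(4) for d in (e,n)], np.array([.5507,-.0945])@e, np.array([.5507,-.0945])@n, q[:,2].max())
# axle estimate from wrist+top+side
for nme,PP in (('w',P),('t',np.load('top0.npy')),('s',np.load('side0.npy'))):
    q=PP[(PP[...,2]>.082)&(PP[...,2]<.1)&(PP[...,0]>.45)&(PP[...,0]<.62)&(PP[...,1]>.09)&(PP[...,1]<.225)]
    if len(q)<20: print(nme,len(q)); continue
    m=q.mean(0); u=np.linalg.svd(q-m,full_matrices=False)[2][0]; u*=np.sign(u[1]); t=(q-m)@u
    print(nme,len(q),m.round(4),u.round(3),np.degrees(np.arctan2(u[1],u[0])).round(2),'tip',(m+u*t.min()).round(4))
E
```

```text
2.25 [ 0.55127259 -0.0968408   0.10763093] [1.79951470e+02 7.97179436e-02 8.35798725e+01]
[0.0079, -0.003, 0.2288, 0.0003, 0.0004, -0.0012]
blue along/perp [array([-0.0504, -0.033 , -0.0174]), array([0.5414, 0.5582, 0.5744])] -0.03447202090807703 0.5576848749737733 0.07771857256662892
w 0
t 150 [0.5533 0.1901 0.0905] [-0.238  0.971  0.015] 103.75 tip [0.5617 0.1557 0.09  ]
s 155 [0.5517 0.1928 0.0922] [-0.235  0.972  0.01 ] 103.58 tip [0.5606 0.1558 0.0919]
```

Request:
servo_tool --series '[[[0.008,-0.001,0.229,0,0,-0.001,1],[0.008,-0.001,0.229,0,0,-0.001,1],[0.008,-0.001,0.229,0,0,-0.001,1],[0.008,-0.001,0.229,0,0,-0.001,1],[0.008,-0.001,0.229,0,0,-0.001,0.3],[0.008,-0.001,0.229,0,0,-0.001,0.3],[0.008,-0.001,0.229,0,0,-0.001,0.3],[0.008,-0.001,0.229,0,0,-0.001,0.3],[0.008,-0.001,0.229,0,0,-0.001,0.3],[0.008,-0.001,0.229,0,0,-0.001,0.3],[0.008,-0.001,0.229,0,0,-0.001,0.3],[0.008,-0.001,0.229,0,0,-0.001,0.3]]]' --grip_force 35

```text
time_s: 3.3
tool_pos: [0.551, -0.0915, 0.0383]
tool_rot: [-180.0, 0.0, 84.0]
force: [-0.5, -0.3, 0.2]
grip_width: 0.0416
grasp_force: 0.0
```

```bash
python3 - <<'E'
from h import *
o=get_obs(); print(o['time_s'],o['tool_pos'],o['tool_rot'],o['grip_width'],o['grasp_force'],o['force'])
print(rel([.590,.03,.14],103.7))
E
```

```text
3.3 [ 0.55102664 -0.09154034  0.03827709] [-1.79997304e+02  7.40690120e-03  8.40094680e+01] 0.04157326578601333 0.0 [-0.51861267 -0.26875385  0.1630403 ]
[0.4164, 0.0869, -0.3391, -0.0, 0.0, -0.1094]
```

Request:
servo_tool --series '[[[0,0,0,0,0,0,0.3],[0,0,0,0,0,0,0.3],[0,0,0,0,0,0,0.3],[0,0,-0.3,0,0,0,0.3],[0,0,-0.3,0,0,0,0.3],[0,0,-0.3,0,0,0,0.3],[0,0,-0.3,0,0,0,0.3]]]'

```text
time_s: 3.88
tool_pos: [0.554, -0.0918, 0.1322]
tool_rot: [179.6, 0.1, 84.0]
force: [1.0, -0.2, 0.3]
grip_width: 0.0266
grasp_force: 0.0
```

```bash
python3 - <<'E'
from h import *
o=get_obs(); print(o['time_s'],o['tool_pos'],o['tool_rot'],o['grip_width'],o['grasp_force'],o['force'])
print(rel([.578,.06,.16],103.7))
E
```

```text
3.8833 [ 0.55399329 -0.09180476  0.13221369] [1.79572302e+02 7.28713262e-02 8.40069603e+01] 0.02655782628443088 0.0 [ 1.0073958  -0.19832813  0.26458712]
[0.5115, 0.0274, -0.0931, 0.0023, 0.0008, -0.1094]
```

```bash
python3 - <<'E'
from h import *
o=get_obs(); print(o['grip_width'],o['grasp_force'])
f,P,M,c=cam('wrist'); g=cam('side')[0]; 
out=np.zeros((480,800,3),np.uint8); out[:,:500]=f[:,70:570]; out[:300,500:]=cv2.resize(g[190:290,285:385],(300,300)); save('w3',out)
E
```

```text
0.02655782628443088 0.0
```

View pics/w3.png

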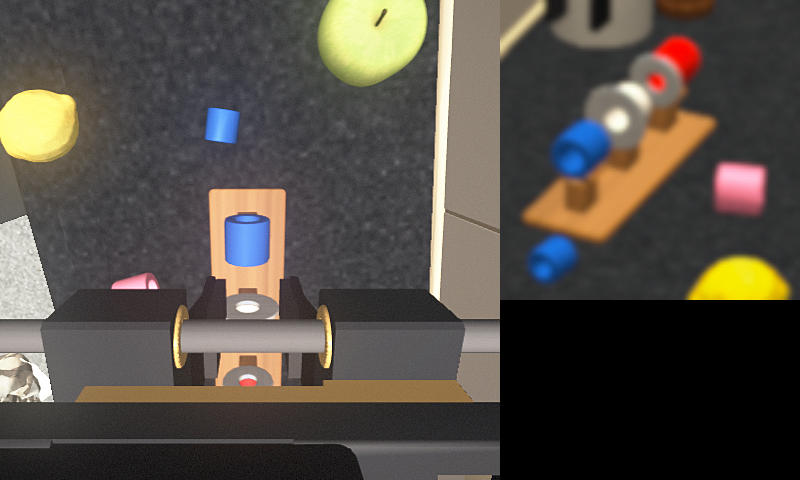

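```bash
python3 - <<'E'
from h import *
f,P,M,c=cam('wrist'); o=get_obs();print(o['time_s'],o['tool_pos'],o['tool_rot'],o['grip_width'])
hsv=cv2.cvtColor(f,cv2.COLOR_RGB2HSV).astype(int); h,s,v=hsv[...,0],hsv[...,1],hsv[...,2]
a=np.radians(83.8); e=np.array([np.cos(a),np.sin(a)]); n=np.array([np.sin(a),-np.cos(a)])
for nm in ('wrist','top','side'):
    if nm!='wrist':
        f,P,M,c=cam(nm);hsv=cv2.cvtColor(f,cv2.COLOR_RGB2HSV).astype(int); h,s,v=hsv[...,0],hsv[...,1],hsv[...,2]
    q=P[(h>100)&(h<130)&(s>120)&(P[...,2]>.035)&(P[...,2]<.1)&(P[...,1]<-.05)]
    print(nm,len(q),np.percentile(q,[1,50,99],0).round(4).tolist(),[np.percentile(q[:,:2]@d,[1,50,99]).round(4) for d in (e,n)])
print(rel([.551,-.0945,.090],83.8))
E
```

```text
4.0333 [ 0.550138   -0.0916135   0.12705213] [-1.79894707e+02  6.47084681e-03  8.39954160e+01] 0.026263258455961926
wrist 2057 [[0.5339, -0.1102, 0.0475], [0.551, -0.0919, 0.0732], [0.5675, -0.077, 0.0766]] [array([-0.05  , -0.0318, -0.0174]), array([0.5411, 0.5579, 0.5738])]Traceback (most recent call last):
  File "<stdin>", line 9, in <module>
    return _quantile_unchecked(
        a, q, axis, out, overwrite_input, method, keepdims, weights)
    return _ureduce(a,
                    func=_quantile_ureduce_func,
    ...<5 lines>...
                    overwrite_input=overwrite_input,
                    method=method)
    r = func(a, **kwargs)
    result = _quantile(arr,
                       quantiles=q,
    ...<2 lines>...
                       out=out,
                       weights=wgt)
    slices_having_nans = np.isnan(arr[-1, ...])
                                  ~~~^^^^^^^^^
IndexError: index -1 is out of bounds for axis 0 with size 0
```

Request:
servo_tool --series '[[[-0.008,0.002,0.05,0,0,0,1],[-0.008,0.002,0.05,0,0,0,1],[-0.008,0.002,0.05,0,0,0,1],[-0.008,0.002,0.05,0,0,0,1],[-0.008,0.002,0.05,0,0,0,0.8],[-0.008,0.002,0.293,0,0,0,0.7],[-0.008,0.002,0.293,0,0,0,0.7],[-0.008,0.002,0.293,0,0,0,0.7],[-0.008,0.002,0.293,0,0,0,0],[-0.008,0.002,0.293,0,0,0,0],[-0.008,0.002,0.293,0,0,0,0],[-0.008,0.002,0.293,0,0,0,0]]]' --grip_force 40

```text
time_s: 5.08
tool_pos: [0.5532, -0.0942, 0.0426]
tool_rot: [179.8, 0.0, 84.0]
force: [0.1, -0.1, 0.5]
grip_width: 0.0418
grasp_force: 0.0
```

Request:
servo_tool --series '[[[0,0,0,0,0,0,0],[0,0,0,0,0,0,0],[0,0,0,0,0,0,0],[0,0,0,0,0,0,0]]]'

```text
time_s: 5.42
tool_pos: [0.5515, -0.0941, 0.0406]
tool_rot: [180.0, 0.0, 84.0]
force: [-0.5, 1.8, -0.2]
grip_width: 0.0153
grasp_force: 0.3
```

```bash
python3 - <<'E'
from h import *
o=get_obs(); print(o['tool_pos'],o['grip_width'],o['grasp_force'],o['force'])
f,P,M,c=cam('wrist'); g=cam('side')[0]; t=cam('top')[0]
out=np.zeros((480,800,3),np.uint8); out[:,:500]=f[:,70:570]; out[:300,500:]=cv2.resize(g[190:290,285:385],(300,300),interpolation=2);out[300:,500:]=cv2.resize(t[195:255,300:400],(300,180),interpolation=2); save('w4',out)
E
```

```text
[ 0.55150014 -0.09409758  0.04059725] 0.015322237692435904 0.332594309002161 [-0.51958926  1.79592233 -0.24588502]
```

View pics/w4.png

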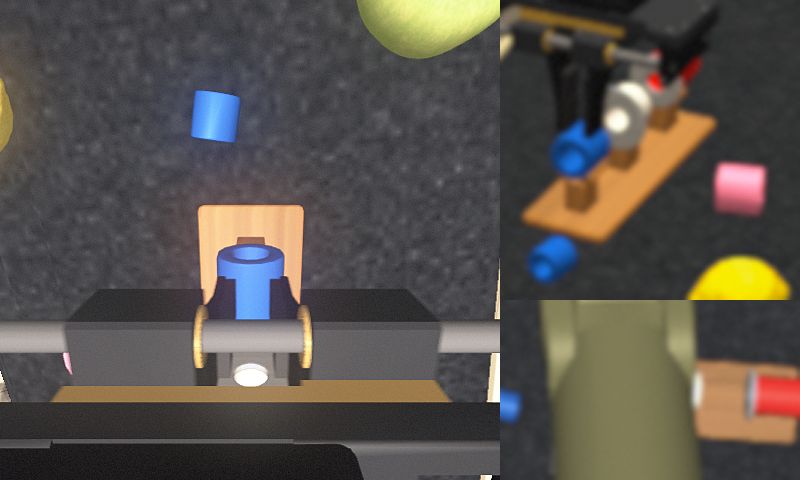

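```bash
python3 - <<'E'
from h import *
o=get_obs(); f,P,M,c=cam('wrist')
r=R.from_euler('xyz',o['tool_rot'],degrees=True)
Q=r.inv().apply((P-o['tool_pos']).reshape(-1,3)).reshape(480,640,3)
for row in (270,276,282,290,300,310):
    print(row,[(u,f[row,u].tolist(),(Q[row,u]*1000).round(0).tolist()) for u in (280,292,298,304,310,316,330,344,350)])
E
```

```text
270 [(280, [247, 198, 144], [-13.0, -28.0, 32.0]), (292, [84, 108, 191], [9.0, -15.0, -25.0]), (298, [96, 135, 230], [11.0, -12.0, -29.0]), (304, [100, 146, 244], [12.0, -8.0, -32.0]), (310, [110, 163, 250], [13.0, -5.0, -34.0]), (316, [116, 173, 252], [13.0, -2.0, -34.0]), (330, [108, 165, 251], [13.0, 4.0, -35.0]), (344, [99, 145, 241], [12.0, 11.0, -31.0]), (350, [86, 124, 219], [10.0, 15.0, -26.0])]
276 [(280, [248, 200, 147], [-17.0, -28.0, 32.0]), (292, [86, 112, 193], [6.0, -15.0, -25.0]), (298, [100, 142, 240], [8.0, -12.0, -29.0]), (304, [73, 66, 103], [10.0, -8.0, -36.0]), (310, [108, 163, 251], [10.0, -5.0, -34.0]), (316, [118, 172, 253], [10.0, -2.0, -34.0]), (330, [111, 169, 252], [10.0, 4.0, -34.0]), (344, [68, 68, 108], [10.0, 11.0, -35.0]), (350, [86, 124, 219], [7.0, 15.0, -27.0])]
282 [(280, [247, 198, 146], [-21.0, -29.0, 32.0]), (292, [85, 114, 196], [3.0, -15.0, -25.0]), (298, [71, 66, 105], [5.0, -12.0, -29.0]), (304, [74, 61, 75], [10.0, -8.0, -43.0]), (310, [77, 63, 78], [9.0, -5.0, -39.0]), (316, [83, 79, 121], [9.0, -2.0, -39.0]), (330, [74, 63, 76], [9.0, 4
[... 550 characters left out ...]
, [36.0, -7.0, -115.0]), (298, [59, 51, 64], [10.0, -10.0, -61.0]), (304, [61, 51, 65], [10.0, -7.0, -61.0]), (310, [68, 58, 72], [8.0, -5.0, -58.0]), (316, [71, 71, 108], [8.0, -2.0, -57.0]), (330, [57, 46, 58], [9.0, 4.0, -58.0]), (344, [58, 53, 65], [10.0, 10.0, -61.0]), (350, [60, 49, 62], [35.0, 8.0, -112.0])]
310 [(280, [63, 56, 62], [36.0, -9.0, -121.0]), (292, [162, 129, 92], [36.0, -7.0, -120.0]), (298, [80, 62, 65], [33.0, -6.0, -114.0]), (304, [63, 57, 69], [9.0, -7.0, -67.0]), (310, [66, 58, 72], [8.0, -4.0, -67.0]), (316, [61, 62, 98], [4.0, -2.0, -59.0]), (330, [60, 50, 64], [6.0, 4.0, -62.0]), (344, [56, 52, 61], [10.0, 9.0, -70.0]), (350, [163, 128, 90], [35.0, 7.0, -118.0])]
```

```bash
python3 - <<'E'
from h import *
P=np.load('w1.npy'); 
for nm,p,rot in (('w1.npy',[ 0.53481718,-0.16598836,0.20540411],[-179.93,.02,83.717]),('w2.npy',[0.55127259,-0.0968408,0.10763093],[179.95,.08,83.58])):
    P=np.load(nm); r=R.from_euler('xyz',rot,degrees=True)
    Q=r.inv().apply((P-p).reshape(-1,3))*1000
    for sg in (-1,1):
        m=(np.abs(Q[:,0])<20)&(Q[:,1]*sg>38)&(Q[:,1]*sg<62)&(Q[:,2]>-90)&(Q[:,2]<30)
        q=Q[m]; print(nm,sg,len(q),np.percentile(q,[1,10,50,90,99],0).round(0).tolist(), q[np.argsort(q[:,2])[-5:]].round(0).tolist())
E
```

```text
w1.npy -1 2453 [[-9.0, -54.0, -90.0], [-6.0, -50.0, -85.0], [8.0, -46.0, -66.0], [12.0, -43.0, -41.0], [13.0, -42.0, -35.0]] [[11.0, -44.0, -34.0], [12.0, -51.0, -34.0], [-4.0, -43.0, -33.0], [-2.0, -43.0, -33.0], [5.0, -43.0, -33.0]]
w1.npy 1 2435 [[-8.0, 44.0, -90.0], [-5.0, 44.0, -84.0], [9.0, 47.0, -65.0], [13.0, 52.0, -41.0], [13.0, 56.0, -35.0]] [[-2.0, 44.0, -34.0], [9.0, 45.0, -34.0], [12.0, 51.0, -34.0], [4.0, 45.0, -34.0], [12.0, 53.0, -33.0]]
w2.npy -1 2433 [[-11.0, -54.0, -89.0], [-8.0, -51.0, -85.0], [6.0, -46.0, -65.0], [10.0, -43.0, -41.0], [11.0, -43.0, -35.0]] [[-1.0, -43.0, -34.0], [3.0, -43.0, -34.0], [-5.0, -43.0, -34.0], [-7.0, -43.0, -34.0], [-4.0, -43.0, -34.0]]
w2.npy 1 2397 [[-11.0, 44.0, -89.0], [-8.0, 44.0, -84.0], [6.0, 47.0, -65.0], [10.0, 52.0, -41.0], [10.0, 56.0, -35.0]] [[8.0, 46.0, -34.0], [8.0, 45.0, -34.0], [-5.0, 44.0, -34.0], [2.0, 44.0, -34.0], [10.0, 53.0, -34.0]]
```

The depth data shows the fingertips physically end about 34 mm short of the reported TCP (tool z ≈ -34). This holds in three images, so both closings were above the spacer. I'll use tip = TCP − 34 mm from here on, going down carefully.

Request:
servo_tool --series '[[[0,0,-0.05,0,0,0,1],[0,0,-0.05,0,0,0,1],[0,0,-0.05,0,0,0,1],[0,0,-0.05,0,0,0,1],[0,0,-0.05,0,0,0,1],[0,0,-0.05,0,0,0,1],[0,0,-0.05,0,0,0,1],[0,0,-0.05,0,0,0,0.8],[0,0,0.02,0,0,0,0.7],[0,0,0.06,0,0,0,0.7],[0,0,0.06,0,0,0,0.7]]]'

```text
time_s: 6.53
tool_pos: [0.5486, -0.0937, 0.0193]
tool_rot: [-179.7, -0.0, 84.0]
force: [-1.1, 0.1, 0.1]
grip_width: 0.0593
grasp_force: 0.0
```

```bash
python3 - <<'E'
from h import *
o=get_obs(); print(o['time_s'],o['tool_pos'],o['tool_rot'],o['grip_width'],o['force'])
f,P,M,c=cam('wrist'); save('w5',f)
r=R.from_euler('xyz',o['tool_rot'],degrees=True)
Q=r.inv().apply((P-o['tool_pos']).reshape(-1,3))*1000; g=f.reshape(-1,3).max(1)
for sg in (-1,1):
    q=Q[(np.abs(Q[:,0])<20)&(Q[:,1]*sg>24)&(Q[:,1]*sg<50)&(Q[:,2]>-90)&(g<100)&(Q[:,2]<0)]; print(len(q),np.percentile(q,[1,50,99],0).round(1).tolist())
E
```

```text
6.5333 [ 0.54860829 -0.09370822  0.01928668] [-1.79669355e+02 -3.61293753e-02  8.40075718e+01] 0.05934333132259372 [-1.11166232  0.08698855  0.05744941]
1769 [[-10.9, -41.0, -89.5], [8.5, -33.3, -61.5], [10.6, -29.0, -35.1]]
1757 [[-10.6, 30.3, -89.5], [8.5, 34.6, -61.1], [10.6, 42.3, -35.0]]
```

Request:
servo_tool --series '[[[0,0,0.05,0,0,0,0.7],[0,0,0.05,0,0,0,0.7],[0,0,0.05,0,0,0,0],[0,0,0.05,0,0,0,0],[0,0,0.05,0,0,0,0],[0,0,0.05,0,0,0,0],[0,0,0.05,0,0,0,0],[0,0,0.05,0,0,0,0],[0,0,0.05,0,0,0,0],[0,0,0.05,0,0,0,0]]]' --grip_force 40

```text
time_s: 7.42
tool_pos: [0.5504, -0.094, 0.0078]
tool_rot: [-179.9, 0.0, 84.0]
force: [-4.8, -0.1, 6.3]
grip_width: 0.0355
grasp_force: 40.0
```

```bash
python3 - <<'E'
from h import *
o=get_obs(); print(o['time_s'],o['tool_pos'],o['tool_rot'],o['grip_width'],o['grasp_force'],o['force'])
E
```

```text
7.4167 [ 0.55039088 -0.09399621  0.00781055] [-1.79886469e+02  3.25951744e-02  8.40002998e+01] 0.03551652172086642 40.00103973434307 [-4.84471315 -0.10261836  6.28866116]
```

Request:
servo_tool --series '[[[0,0,-0.12,0,0,0,0],[0,0,-0.24,0,0,0,0],[0.1,0.01,-0.35,0,0,-0.02,0],[0.22,0.02,-0.35,0,0,-0.05,0],[0.35,0.026,-0.35,0,0,-0.08,0],[0.48,0.026,-0.35,0,0,-0.1095,0],[0.6,0.026,-0.33,0,0,-0.1095,0],[0.6,0.026,-0.31,0,0,-0.1095,0],[0.6,0.026,-0.31,0,0,-0.1095,0],[0.6,0.026,-0.31,0,0,-0.1095,0]]]'

```text
time_s: 8.25
tool_pos: [0.5778, 0.0835, 0.0998]
tool_rot: [-179.9, 0.0, 103.7]
force: [-0.4, -0.6, -0.4]
grip_width: 0.0352
grasp_force: 40.0
```

```bash
cat > ax.py <<'E'
from h import *
o=get_obs(); f,P,M,c=cam('wrist'); print(o['time_s'],o['tool_pos'],o['tool_rot'],o['grip_width'],o['grasp_force'],o['force'])
np.save('ax.npy',P); save('ax%d'%int(o['time_s']*100),f)
q=P[(P[...,2]>.086)&(P[...,2]<.096)&(P[...,0]>.5)&(P[...,0]<.6)&(P[...,1]>.135)&(P[...,1]<.235)]
# axle axis fit: cylinder r=7, direction yaw + lateral
from scipy.optimize import least_squares
m=q.mean(0)
def res(p):
    u=np.array([np.cos(p[0]),np.sin(p[0]),p[3]]);u/=np.linalg.norm(u); d=q-[p[1],m[1],p[2]]; return np.linalg.norm(np.cross(d,u),axis=1)-.007
s=least_squares(res,[np.radians(103.7),m[0],.085,0],loss='soft_l1',f_scale=.001)
p=s.x; u=np.array([np.cos(p[0]),np.sin(p[0])]); t=(q[:,:2]-[p[1],m[1]])@u
print(len(q),np.degrees(p[0]),p[1],m[1],p[2],p[3],'t',np.percentile(t,[0,1,5,95,99,100]),'rms',np.sqrt(np.mean(s.fun**2)))
tip=np.array([p[1],m[1]])+u*t.min(); print('tip-ish',tip)
E
python3 ax.py
```

```text
8.25 [0.57776472 0.08347993 0.09983608] [-1.79947580e+02  3.80730054e-02  1.03713090e+02] 0.03515984983434167 39.99948856973788 [-0.37940197 -0.5515166  -0.43300809]
3590 103.5535786213283 0.5545372934323292 0.18958036865938926 0.08477095661513878 0.00861940625877251 t [-0.0362111  -0.03456071 -0.03082192  0.02936242  0.03167567  0.03308036] rms 0.0007851687099653396
tip-ish [0.56302353 0.1543777 ]
```

```bash
cat > part.py <<'E'
from h import *
from scipy.optimize import least_squares
import sys
kind=sys.argv[1]
o=get_obs(); f,P,M,c=cam('wrist'); hsv=cv2.cvtColor(f,cv2.COLOR_RGB2HSV).astype(int); h,s,v=hsv[...,0],hsv[...,1],hsv[...,2]
r=R.from_euler('xyz',o['tool_rot'],degrees=True); Q=r.inv().apply((P-o['tool_pos']).reshape(-1,3)).reshape(480,640,3)*1000
col={'blue':(h>100)&(h<130)&(s>120),'white':(s<60)&(v>150),'red':((h<6)|(h>174))&(s>160)&(v>100)}[kind]
m=col&(np.abs(Q[...,0])<40)&(np.abs(Q[...,1])<30)&(Q[...,2]<-30)&(Q[...,2]>-80)
q=Q[m]; k=q[:,2]<-50+0 ; print(o['time_s'],o['tool_pos'],o['force'],len(q),np.percentile(q,[1,50,99],0).round(1).tolist())
b=q[q[:,2]<-55]
res=lambda p: np.hypot(b[:,1]-p[0]-p[2]*b[:,0],b[:,2]-p[1]-p[3]*b[:,0])-18
S=least_squares(res,[0,-50,0,0],loss='soft_l1',f_scale=.5); print('part tool y,z, slopes',S.x.round(3),len(b),np.sqrt(np.mean(S.fun**2)))
E
python3 part.py blue
```

```text
8.3 [0.57812279 0.08253498 0.10012788] [ 0.30362069 -1.04098612  0.53266309] 4804 [[-16.7, -17.0, -68.5], [11.8, 0.0, -63.0], [16.8, 16.8, -37.0]]
part tool y,z, slopes [ 1.4200e-01 -4.9577e+01 -0.0000e+00  1.7000e-02] 3453 1.4646563717989467
```

Request:
servo_tool --series '[[[0,0.007,0.1,0,0,0.001,0],[0,0.007,0.217,0,0,0.001,0],[0.06,0.007,0.217,0,0,0.001,0],[0.12,0.007,0.217,0,0,0.001,0],[0.12,0.007,0.217,0,0,0.001,0],[0.12,0.007,0.217,0,0,0.001,0],[0.12,0.007,0.217,0,0,0.001,0]]]'

```text
time_s: 8.93
tool_pos: [0.5724, 0.1177, 0.0357]
tool_rot: [180.0, 0.1, 103.4]
force: [1.0, -0.0, -1.0]
grip_width: 0.0356
grasp_force: 40.0
```

```bash
python3 ax.py; python3 part.py blue; python3 - <<'E'
from h import *
o=get_obs();print(o['tool_pos'],o['tool_rot'])
E
```

```text
8.9333 [0.57235011 0.11767331 0.03566714] [1.79954496e+02 8.22510116e-02 1.03411553e+02] 0.03560840706705496 39.999570010841126 [ 0.96755164 -0.04468785 -1.01577816]
8230 104.14291521851185 0.5528566349235594 0.19686627902668902 0.08483330066456118 0.0017571885185678053 t [-0.06825613 -0.06546476 -0.03881758  0.03531499  0.03801079  0.03987371] rms 0.0014818952170748128
tip-ish [0.56953443 0.13067904]
8.9833 [0.57243083 0.11745217 0.03568131] [-0.66030214  0.30240231 -0.11740274] 4814 [[-16.6, -16.9, -68.5], [11.7, 0.0, -63.1], [16.8, 17.0, -36.7]]
part tool y,z, slopes [ 1.3700e-01 -4.9591e+01 -2.0000e-03  1.8000e-02] 3469 1.4044374938960569
[0.57232586 0.11760971 0.03562208] [1.79960474e+02 7.00026684e-02 1.03378989e+02]
```

Request:
servo_tool --series '[[[0.03,0,0,0,0,0,0],[0.055,0,0,0,0,0,0],[0.07,0,0,0,0,0,0],[0.085,0,0,0,0,0,0],[0.1,0,0,0,0,0,0],[0.115,0,0,0,0,0,0],[0.13,0,0,0,0,0,0],[0.13,0,0,0,0,0,0]]]'

```text
time_s: 9.7
tool_pos: [0.5619, 0.1591, 0.0353]
tool_rot: [180.0, -0.0, 103.6]
force: [-0.3, 0.9, 0.5]
grip_width: 0.0354
grasp_force: 40.0
```

```bash
python3 - <<'E'
from h import *
o=get_obs();print(o['tool_pos'],o['tool_rot'],o['force'])
f,P,M,c=cam('wrist'); save('w6',f)
u=np.array([-.235,.972]); P0=np.load('ax.npy')
for PP in (P,P0):
    q=PP[(PP[...,2]>.098)&(PP[...,2]<.114)&(PP[...,1]>.19)&(PP[...,1]<.28)&(PP[...,0]>.5)&(PP[...,0]<.59)]; a=q[:,:2]@u; print(len(a), np.percentile(a,[1,10,50,90,99]).round(4), 'tip .0178')
E
```

```text
[0.56190009 0.15907313 0.03528081] [ 1.79996989e+02 -3.56903224e-02  1.03623859e+02] [-0.28093171  0.89068162  0.54475156]
3155 [0.1161 0.1162 0.1182 0.1349 0.1384] tip .0178Traceback (most recent call last):
  File "<stdin>", line 6, in <module>
    return _quantile_unchecked(
        a, q, axis, out, overwrite_input, method, keepdims, weights)
    return _ureduce(a,
                    func=_quantile_ureduce_func,
    ...<5 lines>...
                    overwrite_input=overwrite_input,
                    method=method)
    r = func(a, **kwargs)
    result = _quantile(arr,
                       quantiles=q,
    ...<2 lines>...
                       out=out,
                       weights=wgt)
    slices_having_nans = np.isnan(arr[-1, ...])
                                  ~~~^^^^^^^^^
IndexError: index -1 is out of bounds for axis 0 with size 0
```

View pics/w6.png

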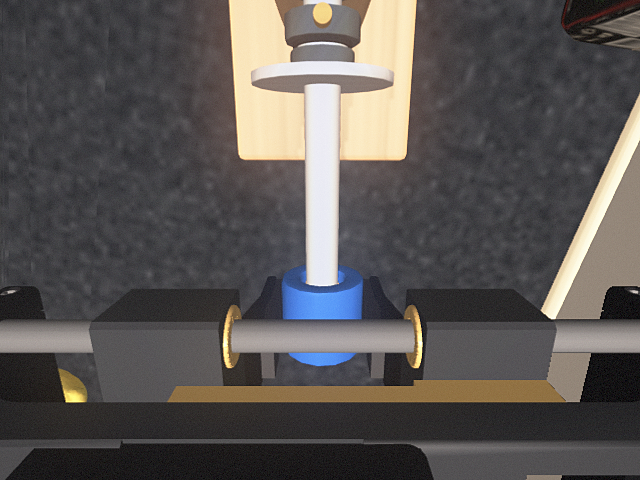

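The spacer is centred on the axle (322,280). The first wheel's face appears about 98 mm in from the tip. I slide it to a few mm short of that.

Request:
servo_tool --series '[[[0.03,0,0,0,0,0,0],[0.06,0,0,0,0,0,0],[0.1,0,0,0,0,0,0],[0.14,0,0,0,0,0,0],[0.175,0,0,0,0,0,0],[0.205,0,0,0,0,0,0],[0.225,0,0,0,0,0,0],[0.235,0,0,0,0,0,0],[0.24,0,0,0,0,0,0],[0.24,0,0,0,0,0,0]]]'

```text
time_s: 10.58
tool_pos: [0.5455, 0.2276, 0.0351]
tool_rot: [-180.0, 0.0, 103.5]
force: [0.3, 0.4, -0.2]
grip_width: 0.0353
grasp_force: 40.0
```

Request:
servo_tool --series '[[[0,0,0,0,0,0,0.7],[0,0,0,0,0,0,0.7],[0,0,0,0,0,0,0.7],[0,0,0,0,0,0,0.7],[0,0,0,0,0,0,0.7],[0,0,-0.08,0,0,0,0.7],[0,0,-0.2,0,0,0,0.7],[0,0,-0.32,0,0,0,0.7],[-0.1,0,-0.4,0,0,0,0.9],[-0.2,0,-0.4,0,0,0,0.9]]]'

```text
time_s: 11.42
tool_pos: [0.5624, 0.1729, 0.1618]
tool_rot: [179.4, -0.0, 103.8]
force: [1.9, -0.6, 0.2]
grip_width: 0.0677
grasp_force: 0.0
```

```bash
python3 - <<'E'
from h import *
o=get_obs();print(o['time_s'],o['tool_pos'],o['tool_rot'],o['force'])
f,P,M,c=cam('wrist'); hsv=cv2.cvtColor(f,cv2.COLOR_RGB2HSV).astype(int); h,s,v=hsv[...,0],hsv[...,1],hsv[...,2]
u=np.array([-.235,.972]); n=np.array([.972,.235]); q=P[(h>100)&(h<130)&(s>120)&(P[...,1]>.1)]
print(len(q),'along',np.percentile(q[:,:2]@u,[1,99]),'perp',np.percentile(q[:,:2]@n,[1,99]),'z',q[:,2].max())
q=P[(P[...,2]>.1)&(P[...,2]<.114)&(P[...,1]>.19)&(P[...,1]<.28)&(P[...,0]>.5)&(P[...,0]<.59)]; print('disc',len(q),np.percentile(q[:,:2]@u,[1,10,50]))
# wheel grasp: rack coords
e=np.array([np.cos(np.radians(83.9)),np.sin(np.radians(83.9))]); w=np.array([.5507,-.0942])-.075*e; print(w, rel([w[0],w[1],.14],83.9))
E
```

```text
11.4167 [0.56235559 0.17285514 0.16184769] [ 1.79389587e+02 -4.41816760e-02  1.03842985e+02] [ 1.85891522 -0.55630905  0.22576448]
1859 along [0.05045085 0.09944763] perp [0.56079389 0.66522337] z 0.3148580277318766
disc 617 [0.07719262 0.09123318 0.1179215 ]
[ 0.54273019 -0.16877535] [-1.0553, -0.3211, 0.0662, 0.0022, 0.0015, 0.1071]
```

Request:
servo_tool --series '[[[-0.12,-0.04,0.02,0,0,0.01,1],[-0.95,-0.29,0.05,0.002,0,0.107,1],[-0.95,-0.29,0.05,0.002,0,0.107,1],[-0.95,-0.29,0.05,0.002,0,0.107,1],[-0.95,-0.29,0.05,0.002,0,0.107,1],[-0.95,-0.29,0.05,0.002,0,0.107,1],[-0.95,-0.29,0.05,0.002,0,0.107,1],[-0.95,-0.29,0.05,0.002,0,0.107,1],[-0.95,-0.29,0.05,0.002,0,0.107,1],[-0.95,-0.29,0.05,0.002,0,0.107,1]]]'

```text
time_s: 12.3
tool_pos: [0.5413, -0.1284, 0.1398]
tool_rot: [-179.6, 0.0, 84.2]
force: [-0.2, 1.0, -0.0]
grip_width: 0.0874
grasp_force: 0.0
```

```bash
cat > wh.py <<'E'
from h import *
import sys
o=get_obs(); print(o['time_s'],o['tool_pos'],o['tool_rot'],o['grip_width'])
f,P,M,c=cam('wrist'); hsv=cv2.cvtColor(f,cv2.COLOR_RGB2HSV).astype(int); h,s,v=hsv[...,0],hsv[...,1],hsv[...,2]
e=np.array([np.cos(np.radians(83.9)),np.sin(np.radians(83.9))]); n=np.array([e[1],-e[0]])
C=np.array([.5507,-.0942])-int(sys.argv[1])*.075*e
A=(P[...,:2]-C)@e*1000; B=(P[...,:2]-C)@n*1000; Z=P[...,2]*1000
m=(abs(A)<45)&(abs(B)<32)&(Z>60)&(Z<90)&(np.array(f).max(2)>90)
print('barrel',end=' ')
for a0 in range(-40,24,3):
    k=m&(A>=a0)&(A<a0+3)
    if k.sum()>10: print(a0,Z[k].max().round(0),B[k].min().round(0),B[k].max().round(0),end=' | ')
print('max A of z>60',np.percentile(A[m],99))
print(rel([C[0],C[1],.0065],83.9))
E
python3 wh.py 1
```

```text
12.3 [ 0.54127548 -0.12840152  0.13982212] [-1.79602694e+02  1.68967935e-02  8.41596119e+01] 0.08736474387970376
barrel -13 77.0 -17.0 18.0 | -10 77.0 -17.0 18.0 | -7 77.0 -17.0 18.0 | -4 76.0 -17.0 17.0 | -1 78.0 -17.0 17.0 | 2 77.0 -16.0 17.0 | 5 78.0 -16.0 17.0 | 8 77.0 -15.0 15.0 | 11 85.0 -24.0 23.0 | 14 85.0 -25.0 27.0 | 17 85.0 -24.0 25.0 | max A of z>60 17.266994313318612
[-0.139, 0.0204, 0.4449, -0.0021, -0.0, 0.0023]
```

Request:
servo_tool --series '[[[-0.142,0.02,0.1,-0.002,0,0.002,0.8],[-0.142,0.02,0.2,-0.002,0,0.002,0.7],[-0.142,0.02,0.3,-0.002,0,0.002,0.7],[-0.142,0.02,0.38,-0.002,0,0.002,0.7],[-0.142,0.02,0.44,-0.002,0,0.002,0.6],[-0.142,0.02,0.443,-0.002,0,0.002,0.5],[-0.142,0.02,0.443,-0.002,0,0.002,0],[-0.142,0.02,0.443,-0.002,0,0.002,0],[-0.142,0.02,0.443,-0.002,0,0.002,0],[-0.142,0.02,0.443,-0.002,0,0.002,0],[-0.142,0.02,0.443,-0.002,0,0.002,0],[-0.142,0.02,0.443,-0.002,0,0.002,0]]]' --grip_force 40

```text
time_s: 13.35
tool_pos: [0.5431, -0.1707, 0.009]
tool_rot: [179.9, 0.1, 83.9]
force: [-3.9, 2.8, 6.4]
grip_width: 0.0354
grasp_force: 40.0
```

```bash
python3 - <<'E'
from h import *
o=get_obs(); print(o['time_s'],o['tool_pos'],o['tool_rot'],o['grip_width'],o['grasp_force'],o['force']); print(rel([.578,.09,.105],103.55))
E
```

```text
13.35 [ 0.54305158 -0.17065791  0.00903693] [1.79937643e+02 6.65482319e-02 8.39357196e+01] 0.03542411548665982 39.99369432373314 [-3.85508768  2.76742109  6.43608363]
[0.8759, 0.0244, -0.3209, 0.0003, 0.0004, -0.109]
```

Request:
servo_tool --series '[[[0,0,-0.12,0,0,0,0],[0,0,-0.24,0,0,0,0],[0.1,0.01,-0.35,0,0,-0.02,0],[0.23,0.02,-0.35,0,0,-0.05,0],[0.36,0.02,-0.35,0,0,-0.08,0],[0.49,0.015,-0.35,0,0,-0.109,0],[0.62,0.01,-0.35,0,0,-0.109,0],[0.75,0.006,-0.33,0,0,-0.109,0],[0.86,0.006,-0.31,0,0,-0.109,0],[0.93,0.006,-0.303,0,0,-0.109,0],[0.93,0.006,-0.303,0,0,-0.109,0],[0.93,0.006,-0.303,0,0,-0.109,0]]]'

```text
time_s: 14.35
tool_pos: [0.5742, 0.1079, 0.0984]
tool_rot: [179.9, 0.1, 103.7]
force: [-0.4, -1.2, -0.5]
grip_width: 0.0352
grasp_force: 40.0
```

```bash
python3 part.py white; python3 - <<'E'
from h import *
o=get_obs(); print(o['time_s'],o['tool_pos'],o['tool_rot'],o['grip_width']); print(rel([.5735,.1115,.036],103.55))
E
```

```text
14.35 [0.57418397 0.10791379 0.09844762] [-0.39039536 -1.18430157 -0.54080038] 3419 [[0.3, -23.1, -76.0], [15.3, 0.4, -65.5], [18.5, 23.3, -38.1]]
part tool y,z, slopes [ 3.2800e-01 -4.4485e+01 -3.7000e-02 -7.5000e-01] 2666 3.3291390507291148
14.4 [0.57441427 0.10574091 0.09835938] [1.79955265e+02 1.19436235e-01 1.03560516e+02] 0.03553379830010484
[0.0198, 0.0014, 0.2078, 0.0002, 0.0007, 0.0001]
```

Request:
servo_tool --series '[[[0.02,0.001,0.1,0,0,0,0],[0.02,0.001,0.208,0,0,0,0],[0.02,0.001,0.208,0,0,0,0],[0.05,0.001,0.208,0,0,0,0],[0.075,0.001,0.208,0,0,0,0],[0.09,0.001,0.208,0,0,0,0],[0.105,0.001,0.208,0,0,0,0],[0.12,0.001,0.208,0,0,0,0],[0.135,0.001,0.208,0,0,0,0],[0.15,0.001,0.208,0,0,0,0],[0.15,0.001,0.208,0,0,0,0]]]'

```text
time_s: 15.32
tool_pos: [0.5633, 0.1514, 0.0358]
tool_rot: [180.0, 0.0, 103.6]
force: [-0.4, -0.5, -0.1]
grip_width: 0.0357
grasp_force: 40.0
```

```bash
python3 - <<'E'
from h import *
o=get_obs(); print(o['time_s'],o['tool_pos'],o['tool_rot'],o['grip_width'],o['force'])
p=o['tool_pos'][:2];u=np.array([-.235,.972]); n=np.array([.972,.235]); print('along',p@u,'perp',p@n,'want .5833; disc front-tip', p@u+.0185-.0178)
E
```

```text
15.3167 [0.56333344 0.15135797 0.03577694] [1.79994030e+02 2.99096678e-02 1.03624113e+02] 0.035678466857900465 [-0.40611875 -0.50333106 -0.143574  ]
along 0.014736583344738895 perp 0.5831292284698897 want .5833; disc front-tip 0.01543658334473889
```

Request:
servo_tool --series '[[[0.02,0,0,0,0,0,0],[0.045,0,0,0,0,0,0],[0.07,0,0,0,0,0,0],[0.095,0,0,0,0,0,0],[0.115,0,0,0,0,0,0],[0.13,0,0,0,0,0,0],[0.138,0,0,0,0,0,0],[0.143,0,0,0,0,0,0],[0.148,0,0,0,0,0,0],[0.153,0,0,0,0,0,0],[0.153,0,0,0,0,0,0]]]'

```text
time_s: 16.23
tool_pos: [0.553, 0.1945, 0.0354]
tool_rot: [-180.0, 0.1, 103.5]
force: [0.6, 0.3, -1.3]
grip_width: 0.0355
grasp_force: 40.0
```

Request:
servo_tool --series '[[[0.004,0,0,0,0,0,0],[0.008,0,0,0,0,0,0],[0.012,0,0,0,0,0,0],[0.012,0,0,0,0,0,0]]]'

```text
time_s: 16.57
tool_pos: [0.552, 0.1983, 0.0354]
tool_rot: [-180.0, 0.1, 103.5]
force: [-0.6, 0.4, -1.0]
grip_width: 0.0351
grasp_force: 40.0
```

```bash
cat > fo.py <<'E'
from h import *
o=get_obs(); p=o['tool_pos'][:2];u=np.array([-.235,.972]); n=np.array([.972,.235])
print(o['time_s'],o['tool_pos'],o['tool_rot'],o['grip_width'],'F',o['force'],'along',p@u*1000,'perp',p@n*1000,'F along',o['force'][:2]@u,'T',o['wrist_torque'])
E
python3 fo.py
```

```text
16.5667 [0.55195298 0.19826959 0.03542486] [-1.79984178e+02  5.12367479e-02  1.03546511e+02] 0.03512872210779092 F [-0.62987468  0.42097036 -0.95234164] along 63.0090889240916 perp 583.0916476057234 F along 0.557203736426283 T [ 0.06000003 -0.1108375   0.00776563]
```

Request:
servo_tool --series '[[[0.002,0,0,0,0,0,0],[0.004,0,0,0,0,0,0],[0.006,0,0,0,0,0,0],[0.008,0,0,0,0,0,0],[0.008,0,0,0,0,0,0]]]'

```text
time_s: 16.98
tool_pos: [0.5516, 0.2, 0.0354]
tool_rot: [-180.0, 0.1, 103.5]
force: [-0.1, -1.8, -0.3]
grip_width: 0.0355
grasp_force: 40.0
```

Request:
servo_tool --series '[[[0.002,0,0,0,0,0,0],[0.004,0,0,0,0,0,0],[0.006,0,0,0,0,0,0],[0.006,0,0,0,0,0,0]]]'

```text
time_s: 17.32
tool_pos: [0.5511, 0.202, 0.0354]
tool_rot: [-180.0, 0.1, 103.5]
force: [0.3, -0.9, -0.4]
grip_width: 0.0357
grasp_force: 40.0
```

```bash
python3 fo.py
```

```text
17.3167 [0.55108904 0.20204825 0.03541515] [-1.79983481e+02  6.89048074e-02  1.03532336e+02] 0.03565856301302406 F [ 0.27771954 -0.8593779  -0.35937182] along 66.88497854542958 perp 583.1398850712693 F along -0.9005794062486425 T [-0.29415947 -0.12110084 -0.04287881]
```

Request:
servo_tool --series '[[[0.002,0,0,0,0,0,0],[0.004,0,0,0,0,0,0],[0.004,0,0,0,0,0,0]]]'

```text
time_s: 17.57
tool_pos: [0.551, 0.2024, 0.0354]
tool_rot: [-180.0, 0.1, 103.5]
force: [-0.1, -3.0, 0.1]
grip_width: 0.0354
grasp_force: 40.0
```

Request:
servo_tool --series '[[[0.002,0,0,0,0,0,0],[0.003,0,0,0,0,0,0],[0.003,0,0,0,0,0,0]]]'

```text
time_s: 17.82
tool_pos: [0.5509, 0.2026, 0.0354]
tool_rot: [-180.0, 0.2, 103.5]
force: [0.8, -4.6, 0.8]
grip_width: 0.0354
grasp_force: 40.0
```

```bash
python3 fo.py
```

```text
17.8167 [0.55089054 0.20263354 0.03536269] [-1.79961041e+02  1.66772069e-01  1.03481225e+02] 0.035400897944701776 F [ 0.81063906 -4.64671238  0.76875699] along 67.50052426460319 perp 583.0844896166587 F along -4.707104611146232 T [-1.07728069 -0.2175738  -0.01455959]
```

The stack is felt home at tool along ≈ 67.4 mm with 4.7 N. I release the wheel and fetch the cap.

Request:
servo_tool --series '[[[0,0,0,0,0,0,0.7],[0,0,0,0,0,0,0.7],[0,0,0,0,0,0,0.7],[0,0,0,0,0,0,0.7],[0,0,0,0,0,0,0.7],[0,0,0,0,0,0,0.7],[0,0,-0.08,0,0,0,0.7],[0,0,-0.2,0,0,0,0.7],[0,0,-0.32,0,0,0,0.7],[-0.1,0,-0.4,0,0,0,0.9],[-0.2,0,-0.4,0,0,0,0.9],[-0.2,0,-0.4,0,0,0,0.9]]]'

```text
time_s: 18.82
tool_pos: [0.5681, 0.139, 0.1574]
tool_rot: [179.8, 0.3, 103.1]
force: [0.4, -0.8, -1.5]
grip_width: 0.0732
grasp_force: 0.0
```

```bash
python3 - <<'E'
from h import *
o=get_obs(); print(o['time_s'],o['tool_pos'],o['tool_rot'],o['force'])
f,P,M,c=cam('wrist'); save('w7',f)
e=np.array([np.cos(np.radians(83.9)),np.sin(np.radians(83.9))]); w=np.array([.5507,-.0942])-.15*e; print(w, rel([w[0],w[1],.16],83.9))
E
```

```text
18.8167 [0.56813126 0.13895807 0.15739363] [179.7957895    0.33713788 103.07161323] [ 0.43690356 -0.79536996 -1.50471529]
[ 0.53476039 -0.24335069] [-1.2262, -0.395, -0.0094, 0.0005, 0.0009, 0.1071]
```

View pics/w7.png

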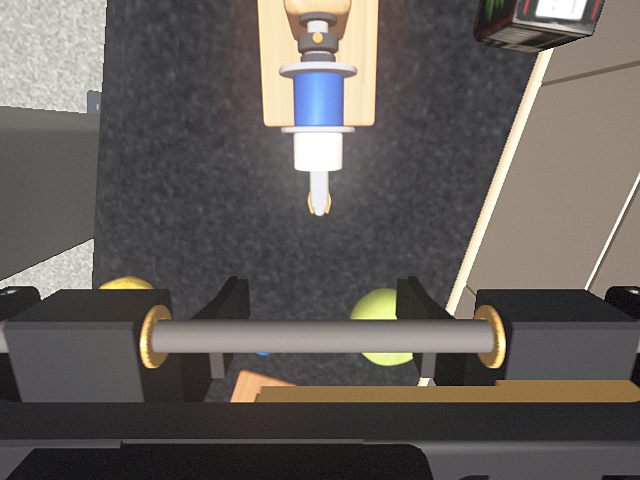

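The wheel (318,150) sits with its disc against the blue spacer, and the axle tip is at (318,213). Now for the cap.

Request:
servo_tool --series '[[[-0.12,-0.04,-0.01,0,0,0.01,1],[-1,-0.32,-0.01,0,0,0.107,1],[-1,-0.32,-0.01,0,0,0.107,1],[-1,-0.32,-0.01,0,0,0.107,1],[-1,-0.32,-0.01,0,0,0.107,1],[-1,-0.32,-0.01,0,0,0.107,1],[-1,-0.32,-0.01,0,0,0.107,1],[-1,-0.32,-0.01,0,0,0.107,1],[-1,-0.32,-0.01,0,0,0.107,1],[-1,-0.32,-0.01,0,0,0.107,1]]]'

```text
time_s: 19.7
tool_pos: [0.541, -0.1692, 0.158]
tool_rot: [-179.9, 0.0, 84.1]
force: [0.5, 1.3, -0.6]
grip_width: 0.0868
grasp_force: 0.0
```

```bash
python3 wh.py 2
```

```text
19.7 [ 0.5409982  -0.16920296  0.15803016] [-1.79943834e+02  5.25983388e-04  8.40872103e+01] 0.08682625355598325
barrel -7 72.0 -17.0 18.0 | -4 76.0 -17.0 18.0 | -1 77.0 -17.0 18.0 | 2 77.0 -17.0 18.0 | 5 77.0 -17.0 18.0 | 8 77.0 -17.0 17.0 | 11 76.0 -10.0 14.0 | 14 81.0 -22.0 23.0 | 17 82.0 -22.0 22.0 | max A of z>60 19.403660682400876
[-0.2558, 0.0034, 0.5056, -0.0002, -0.0002, 0.0021]
```

Request:
servo_tool --series '[[[-0.256,0.003,0.1,0,0,0.002,0.8],[-0.256,0.003,0.2,0,0,0.002,0.7],[-0.256,0.003,0.32,0,0,0.002,0.7],[-0.256,0.003,0.42,0,0,0.002,0.7],[-0.256,0.003,0.49,0,0,0.002,0.6],[-0.256,0.003,0.504,0,0,0.002,0.5],[-0.256,0.003,0.504,0,0,0.002,0],[-0.256,0.003,0.504,0,0,0.002,0],[-0.256,0.003,0.504,0,0,0.002,0],[-0.256,0.003,0.504,0,0,0.002,0],[-0.256,0.003,0.504,0,0,0.002,0],[-0.256,0.003,0.504,0,0,0.002,0]]]' --grip_force 55

```text
time_s: 20.75
tool_pos: [0.536, -0.2446, 0.01]
tool_rot: [179.9, 0.1, 83.9]
force: [-2.3, 2.0, 7.4]
grip_width: 0.0356
grasp_force: 55.0
```

```bash
python3 - <<'E'
from h import *
o=get_obs(); print(o['time_s'],o['tool_pos'],o['tool_rot'],o['grip_width'],o['grasp_force'],o['force']); print(rel([.5745,.1065,.10],103.55))
E
```

```text
20.75 [ 0.5359793  -0.24455019  0.00998698] [1.79857111e+02 9.03072924e-02 8.39416768e+01] 0.035585231404282686 54.996398015355226 [-2.32700512  2.03303067  7.3764916 ]
[1.1767, 0.0049, -0.3019, 0.0007, 0.0006, -0.1089]
```

Request:
servo_tool --series '[[[0,0,-0.12,0,0,0,0],[0,0,-0.24,0,0,0,0],[0.1,0,-0.38,0,0,-0.02,0],[0.23,0,-0.38,0,0,-0.05,0],[0.36,0.005,-0.38,0,0,-0.08,0],[0.49,0.005,-0.38,0,0,-0.109,0],[0.62,0.005,-0.38,0,0,-0.109,0],[0.75,0.005,-0.36,0,0,-0.109,0],[0.88,0.005,-0.34,0,0,-0.109,0],[0.98,0.005,-0.32,0,0,-0.109,0],[0.98,0.005,-0.31,0,0,-0.109,0]]]'

```text
time_s: 21.67
tool_pos: [0.5677, 0.0571, 0.1014]
tool_rot: [179.8, -0.2, 104.2]
force: [-1.1, 0.7, 0.1]
grip_width: 0.0355
grasp_force: 55.0
```

```bash
python3 part.py red; python3 - <<'E'
from h import *
o=get_obs(); print(o['time_s'],o['tool_pos'],o['tool_rot'],o['grip_width'],o['grasp_force'])
# axle again, close by, relative to tool
f,P,M,c=cam('wrist'); o=get_obs()
from scipy.optimize import least_squares
q=P[(P[...,2]>.0855)&(P[...,2]<.094)&(P[...,0]>.5)&(P[...,0]<.6)&(P[...,1]>.145)&(P[...,1]<.188)]
y0=.165
def res(p):
    u=np.array([np.cos(np.radians(103.55)),np.sin(np.radians(103.55)),0]); return np.linalg.norm(np.cross(q-[p[0],y0,p[1]],u),axis=1)-.007
s=least_squares(res,[.5605,.085],loss='soft_l1',f_scale=.0007); print(len(q),s.x,'earlier x at .165:',.5545+(.18958-.165)*.2412, np.sqrt(np.mean(s.fun**2)),'y range',q[:,1].min(),q[:,1].max())
# hub top & spacer top z
print(rel([.5745,.1065,.037],103.55))
E
```

```text
21.6667 [0.56769011 0.05714492 0.10140996] [-1.07762407  0.73414999  0.14868587] 2447 [[-32.5, -17.1, -66.7], [-19.3, 2.1, -61.9], [13.4, 17.1, -40.7]]
part tool y,z, slopes [ 9.7000e-02 -4.8181e+01 -5.0000e-03 -0.0000e+00] 2267 0.4170184152266986
21.7167 [0.56744054 0.0525919  0.10065878] [ 1.79901914e+02 -2.35117925e-02  1.03976845e+02] 0.0350679581954824 54.99158220598474
2127 [0.56023292 0.08474373] earlier x at .165: 0.560428696 0.0024782230016422557 y range 0.15383651336647464 0.1879927665384108
[0.1806, 0.0677, 0.2122, 0.0002, 0.0004, 0.0011]
```

Request:
servo_tool --series '[[[0.05,0.066,0.05,0,0,0,0],[0.1,0.066,0.12,0,0,0,0],[0.15,0.066,0.19,0,0,0,0],[0.18,0.066,0.216,0,0,0,0],[0.18,0.066,0.216,0,0,0,0],[0.18,0.066,0.216,0,0,0,0],[0.18,0.066,0.216,0,0,0,0],[0.18,0.066,0.216,0,0,0,0]]]'

```text
time_s: 22.43
tool_pos: [0.5757, 0.1028, 0.0371]
tool_rot: [179.9, 0.1, 103.4]
force: [0.3, -0.0, -0.9]
grip_width: 0.0351
grasp_force: 55.0
```

```bash
sed -i 's/\[-.235,.972\]/[-.2343,.9722]/;s/\[.972,.235\]/[.9722,.2343]/' fo.py; python3 fo.py;  python3 -c "
from h import *
print(rel([.5735,.1105,.0366],103.55))"
```

```text
22.4333 [0.57565843 0.10277832 0.03707946] [1.79866741e+02 1.41840929e-01 1.03397638e+02] 0.035074756587307625 F [ 0.27919697 -0.02905583 -0.91332546] along -34.955684158899246 perp 583.7360871110665 F along -0.09366392989740321 T [ 0.01036156 -0.08932248 -0.0369775 ]
[0.0267, -0.001, 0.0015, 0.0007, 0.0008, -0.0008]
```

Request:
servo_tool --series '[[[0.03,-0.001,0.001,0,0,0,0],[0.06,-0.001,0.001,0,0,0,0],[0.085,-0.001,0.001,0,0,0,0],[0.1,-0.001,0.001,0,0,0,0],[0.11,-0.001,0.001,0,0,0,0],[0.118,-0.001,0.001,0,0,0,0],[0.124,-0.001,0.001,0,0,0,0],[0.124,-0.001,0.001,0,0,0,0]]]'

```text
time_s: 23.1
tool_pos: [0.5653, 0.1408, 0.0353]
tool_rot: [180.0, 0.1, 103.5]
force: [0.6, 0.6, -0.1]
grip_width: 0.0351
grasp_force: 55.0
```

Request:
servo_tool --series '[[[0.005,0,0,0,0,0,0],[0.01,0,0,0,0,0,0],[0.015,0,0,0,0,0,0],[0.015,0,0,0,0,0,0]]]'

```text
time_s: 23.43
tool_pos: [0.565, 0.1446, 0.0355]
tool_rot: [179.9, 0.1, 103.5]
force: [3.8, -1.7, -0.2]
grip_width: 0.0354
grasp_force: 55.0
```

```bash
python3 fo.py
```

```text
23.4333 [0.56501426 0.1445684  0.03551902] [1.79910686e+02 9.69491918e-02 1.03496971e+02] 0.03541427082050916 F [ 3.81773187 -1.72490183 -0.22591592] along 8.166554474790095 perp 583.179240313665 F along -2.571444132702759 T [-0.18936843 -0.85920504 -0.07932874]
```

Request:
servo_tool --series '[[[0,0.002,-0.002,0,0,0,0],[0.005,0.002,-0.002,0,0,0,0],[0.01,0.002,-0.002,0,0,0,0],[0.015,0.002,-0.002,0,0,0,0],[0.02,0.002,-0.002,0,0,0,0],[0.02,0.002,-0.002,0,0,0,0]]]'

```text
time_s: 23.93
tool_pos: [0.5631, 0.1511, 0.0358]
tool_rot: [-180.0, 0.1, 103.5]
force: [2.5, -2.4, -0.4]
grip_width: 0.0351
grasp_force: 55.0
```

```bash
python3 fo.py
```

```text
23.9333 [0.56306974 0.15106765 0.03578646] [-1.79983427e+02  6.55147534e-02  1.03546960e+02] 0.035132138424704744 F [ 2.50501354 -2.42920703 -0.43084843] along 14.940733348179336 perp 582.811552107279 F along -2.9485997428158477 T [-0.41556986 -0.70035365  0.01034151]
```

Request:
servo_tool --series '[[[0.006,0.001,0,0,0,0,0],[0.012,0.002,0,0,0,0,0],[0.018,0.002,0,0,0,0,0],[0.024,0.002,0,0,0,0,0],[0.03,0.002,0,0,0,0,0],[0.036,0.002,0,0,0,0,0],[0.042,0.002,0,0,0,0,0],[0.042,0.002,0,0,0,0,0]]]'

```text
time_s: 24.6
tool_pos: [0.5602, 0.1642, 0.0357]
tool_rot: [-180.0, 0.0, 103.6]
force: [0.5, -3.0, -0.6]
grip_width: 0.0353
grasp_force: 55.0
```

```bash
python3 fo.py; python3 part.py red
```

```text
24.6 [0.56023519 0.16416194 0.03565025] [-1.79955659e+02  1.83235807e-02  1.03574580e+02] 0.03530182585340328 F [ 0.5235114  -3.00350749 -0.57961325] along 28.33513626327923 perp 583.1237930857152 F along -3.0426687037570845 T [-0.5473966  -0.28008133 -0.01317908]
24.6 [0.56023519 0.16416194 0.03565025] [ 0.5235114  -3.00350749 -0.57961325] 2126 [[-32.6, -16.8, -66.9], [-22.0, 1.7, -63.0], [7.3, 16.9, -53.1]]
part tool y,z, slopes [ 8.4000e-02 -4.8241e+01 -5.0000e-03 -2.0000e-03] 2036 0.43444613288373596
```

Request:
servo_tool --series '[[[0.004,0,0,0,0,0,0],[0.008,0,0,0,0,0,0],[0.012,0,0,0,0,0,0],[0.016,0,0,0,0,0,0],[0.016,0,0,0,0,0,0]]]'

```text
time_s: 25.07
tool_pos: [0.5594, 0.1683, 0.0357]
tool_rot: [-180.0, 0.0, 103.5]
force: [1.0, -3.0, -0.7]
grip_width: 0.0353
grasp_force: 55.0
```

Request:
servo_tool --series '[[[0.002,0,0,0,0,0,0],[0.004,0,0,0,0,0,0],[0.004,0,0,0,0,0,0]]]'

```text
time_s: 25.32
tool_pos: [0.5593, 0.1692, 0.0357]
tool_rot: [-180.0, 0.1, 103.5]
force: [0.7, -3.8, -0.9]
grip_width: 0.0351
grasp_force: 55.0
```

```bash
python3 fo.py
```

```text
25.3167 [0.55929782 0.16917451 0.03573949] [-1.79977168e+02  6.10005151e-02  1.03532305e+02] 0.03512936963043379 F [ 0.66830541 -3.76807095 -0.86372675] along 33.4279791521233 perp 583.386924968193 F along -3.819902538902336 T [-0.77389043 -0.20200912  0.00720919]
```

Request:
servo_tool --series '[[[0.002,0,0,0,0,0,0],[0.004,0,0,0,0,0,0],[0.004,0,0,0,0,0,0]]]'

```text
time_s: 25.57
tool_pos: [0.5592, 0.1697, 0.0357]
tool_rot: [-180.0, 0.1, 103.5]
force: [0.7, -4.6, -0.5]
grip_width: 0.0354
grasp_force: 55.0
```

Request:
servo_tool --series '[[[0.002,0,0,0,0,0,0],[0.004,0,0,0,0,0,0],[0.004,0,0,0,0,0,0]]]'

```text
time_s: 25.82
tool_pos: [0.559, 0.1705, 0.0357]
tool_rot: [-180.0, 0.1, 103.5]
force: [1.3, -4.8, -0.4]
grip_width: 0.0354
grasp_force: 55.0
```

```bash
python3 fo.py
```

```text
25.8167 [0.55904439 0.17052184 0.03570923] [-1.79976679e+02  1.26027835e-01  1.03495804e+02] 0.035428607220942224 F [ 1.30193195 -4.78003841 -0.42776466] along 34.79723291616956 perp 583.4562280769717 F along -4.952195995735435 T [-1.1476843  -0.31029192 -0.00254728]
```

Request:
servo_tool --series '[[[0.002,0,0,0,0,0,0],[0.003,0,0,0,0,0,0],[0.003,0,0,0,0,0,0]]]'

```text
time_s: 26.07
tool_pos: [0.5589, 0.1711, 0.0357]
tool_rot: [-180.0, 0.1, 103.5]
force: [1.9, -6.1, -0.7]
grip_width: 0.0353
grasp_force: 55.0
```

Request:
servo_tool --series '[[[0.002,0,0,0,0,0,0],[0.003,0,0,0,0,0,0],[0.003,0,0,0,0,0,0]]]'

```text
time_s: 26.32
tool_pos: [0.5587, 0.1721, 0.0357]
tool_rot: [-180.0, 0.1, 103.5]
force: [1.2, -6.6, -0.2]
grip_width: 0.0351
grasp_force: 55.0
```

```bash
python3 fo.py
```

```text
26.3167 [0.55870138 0.17206994 0.0357315 ] [-1.79977528e+02  1.40048047e-01  1.03486496e+02] 0.03506449676797793 F [ 1.18242062 -6.56736802 -0.15623681] along 36.3826657174854 perp 583.4854688889009 F along -6.661836336467273 T [-1.23974871 -0.36710716 -0.01524988]
```

Request:
servo_tool --series '[[[0.002,0,0,0,0,0,0],[0.003,0,0,0,0,0,0],[0.003,0,0,0,0,0,0]]]'

```text
time_s: 26.57
tool_pos: [0.5586, 0.1726, 0.0357]
tool_rot: [-180.0, 0.2, 103.5]
force: [2.0, -5.9, -0.4]
grip_width: 0.035
grasp_force: 55.0
```

```bash
python3 fo.py; python3 part.py red
```

```text
26.5667 [0.55859384 0.17259341 0.03573635] [-1.79977428e+02  1.63955495e-01  1.03472505e+02] 0.03496326087522388 F [ 2.02409154 -5.92657156 -0.36053578] along 36.916777435348315 perp 583.503566742831 F along -6.236057517655509 T [-1.31074718e+00 -4.31055549e-01 -1.19168092e-03]
26.5667 [0.55859384 0.17259341 0.03573635] [ 2.02409154 -5.92657156 -0.36053578] 1850 [[-32.7, -16.8, -66.8], [-23.2, 2.2, -63.0], [1.5, 16.9, -52.9]]
part tool y,z, slopes [-4.000e-03 -4.833e+01 -8.000e-03 -8.000e-03] 1770 0.4333301669732956
```

Request:
servo_tool --series '[[[0.002,0,0,0,0,0,0],[0.002,0,0,0,0,0,0],[0.002,0,0,0,0,0,0]]]'

```text
time_s: 26.87
tool_pos: [0.5586, 0.1726, 0.0357]
tool_rot: [-180.0, 0.2, 103.4]
force: [2.8, -7.0, 0.2]
grip_width: 0.0352
grasp_force: 55.0
```

Request:
servo_tool --series '[[[0.002,0,0,0,0,0,0],[0.002,0,0,0,0,0,0],[0.002,0,0,0,0,0,0]]]'

```text
time_s: 27.12
tool_pos: [0.5586, 0.1727, 0.0357]
tool_rot: [-180.0, 0.2, 103.4]
force: [1.5, -7.8, -0.9]
grip_width: 0.0353
grasp_force: 55.0
```

```bash
python3 fo.py
```

```text
27.1167 [0.55856746 0.17269904 0.03569267] [-179.96641846    0.23197635  103.4317375 ] 0.035287705407669005 F [ 1.54861503 -7.83591316 -0.86586103] along 37.02564809461679 perp 583.502667540648 F along -7.980915275876785 T [-1.65247518 -0.44368361 -0.04260947]
```

Request:
servo_tool --series '[[[0.003,0,0,0,0,0,0],[0.006,0,0,0,0,0,0],[0.008,0,0,0,0,0,0],[0.008,0,0,0,0,0,0]]]'

```text
time_s: 27.45
tool_pos: [0.5585, 0.1729, 0.0357]
tool_rot: [-179.9, 0.4, 103.4]
force: [2.5, -11.5, 0.7]
grip_width: 0.0353
grasp_force: 55.0
```

```bash
python3 fo.py;  python3 part.py red
```

```text
27.45 [0.55849822 0.17293589 0.03565521] [-179.94469775    0.37809578  103.36644224] 0.03533884854588286 F [  2.52361469 -11.54848608   0.7224726 ] along 37.27213752112217 perp 583.4908524742933 F along -11.818721087788951 T [-2.34249038 -0.58093793 -0.04192856]
27.45 [0.55849822 0.17293589 0.03565521] [  2.52361469 -11.54848608   0.7224726 ] 1783 [[-32.7, -16.8, -66.7], [-23.4, 2.2, -62.9], [0.8, 16.9, -53.0]]
part tool y,z, slopes [ 9.5000e-02 -4.8255e+01 -4.0000e-03 -9.0000e-03] 1708 0.4265047544781284
```

Request:
servo_tool --series '[[[0.003,0,0,0,0,0,0],[0.006,0,0,0,0,0,0],[0.009,0,0,0,0,0,0],[0.011,0,0,0,0,0,0],[0.011,0,0,0,0,0,0]]]'

```text
time_s: 27.92
tool_pos: [0.5584, 0.1732, 0.0357]
tool_rot: [-179.9, 0.6, 103.3]
force: [3.1, -15.5, 1.3]
grip_width: 0.0351
grasp_force: 55.0
```

```bash
python3 fo.py
```

```text
27.9167 [0.5584456  0.17320218 0.03566577] [-179.91846994    0.58194093  103.27374567] 0.03509673965023368 F [  3.07894578 -15.52478229   1.34362507] along 37.54336015001022 perp 583.5020805802432 F along -15.814590343469689 T [-3.27682544 -0.61052485  0.05657205]
```

Request:
servo_tool --series '[[[0.003,0,0,0,0,0,0],[0.006,0,0,0,0,0,0],[0.009,0,0,0,0,0,0],[0.011,0,0,0,0,0,0],[0.011,0,0,0,0,0,0],[0.011,0,0,0,0,0,0]]]'

```text
time_s: 28.42
tool_pos: [0.5583, 0.1735, 0.0356]
tool_rot: [-179.9, 0.8, 103.2]
force: [2.7, -19.9, 2.7]
grip_width: 0.0351
grasp_force: 55.0
```

Request:
servo_tool --series '[[[0,0,0,0,0,0,0],[0,0,0,0,0,0,0],[0,0,0,0,0,0,0],[0,0,0,0,0,0,0]]]'

```text
time_s: 28.75
tool_pos: [0.5583, 0.1735, 0.0356]
tool_rot: [-179.9, 0.8, 103.2]
force: [2.7, -20.1, 3.3]
grip_width: 0.0352
grasp_force: 55.0
```

```bash
python3 fo.py; python3 part.py red
```

```text
28.75 [0.55831444 0.17351285 0.03564193] [-179.88803706    0.77764192  103.18218105] 0.035182736626473275 F [  2.67926093 -20.13966027   3.27207938] along 37.876123102516914 perp 583.4473553868304 F along -20.207528550503344 T [-4.26635    -0.76723662  0.04362272]
28.75 [0.55831444 0.17351285 0.03564193] [  2.67926093 -20.13966027   3.27207938] 1797 [[-32.7, -16.8, -66.6], [-23.5, 2.2, -62.7], [0.5, 16.8, -52.7]]
part tool y,z, slopes [ 1.1600e-01 -4.8355e+01 -4.0000e-03 -2.0000e-02] 1726 0.4411837165507967
```

Request:
servo_tool --series '[[[-0.008,0,0,0,0,0,0],[-0.016,0,0,0,0,0,0],[-0.024,0,0,0,0,0,0],[-0.028,0,0,0,0,0,0],[-0.028,0,0,0,0,0,0],[-0.028,0,0,0,0,0,0]]]'

```text
time_s: 29.3
tool_pos: [0.5585, 0.1733, 0.0357]
tool_rot: [-180.0, 0.2, 103.4]
force: [1.4, -8.5, 0.1]
grip_width: 0.0351
grasp_force: 55.0
```

```bash
python3 fo.py
```

```text
29.3 [0.55846244 0.17328813 0.03572247] [-179.97249037    0.22112898  103.42004123] 0.03511360905301776 F [ 1.39581369 -8.45798001  0.08735677] along 37.62297375706329 perp 583.5385974082759 F along -8.549887311827543 T [-1.6494407  -0.41924849 -0.04998695]
```

Request:
servo_tool --series '[[[-0.006,0,0,0,0,0,0],[-0.012,0,0,0,0,0,0],[-0.017,0,0,0,0,0,0],[-0.017,0,0,0,0,0,0],[-0.017,0,0,0,0,0,0]]]'

```text
time_s: 29.72
tool_pos: [0.5585, 0.1725, 0.0358]
tool_rot: [-180.0, -0.0, 103.6]
force: [-0.2, 0.9, -1.5]
grip_width: 0.035
grasp_force: 55.0
```

```bash
python3 fo.py
```

```text
29.7167 [0.55849513 0.17247902 0.03577315] [-1.79991997e+02 -3.50208538e-02  1.03604591e+02] 0.03497630661382877 F [-0.1946205   0.85619286 -1.48641574] along 36.828690666882494 perp 583.3807975105253 F along 0.8779902764675392 T [ 0.11940766 -0.12185518 -0.00258975]
```

The push held 20 N. After unloading the tool force is about 0 and the stack is home, so I release straight up.

Request:
servo_tool --series '[[[0,0,0,0,0,0,0.7],[0,0,0,0,0,0,0.7],[0,0,0,0,0,0,0.7],[0,0,0,0,0,0,0.7],[0,0,0,0,0,0,0.7],[0,0,0,0,0,0,0.7],[0,0,0,0,0,0,0.7],[0,0,-0.08,0,0,0,0.7],[0,0,-0.2,0,0,0,0.7],[0,0,-0.32,0,0,0,0.7],[-0.1,0,-0.4,0,0,0,0.7],[-0.2,0,-0.4,0,0,0,0.7]]]'

```text
time_s: 30.72
tool_pos: [0.5762, 0.1159, 0.1626]
tool_rot: [179.4, 0.1, 103.8]
force: [0.3, -1.0, -0.3]
grip_width: 0.061
grasp_force: 0.0
```

Request:
servo_tool --series '[[[0,0,0,0,0,0,0.7],[0,0,0,0,0,0,0.7],[0,0,0,0,0,0,0.7]]]'

```text
time_s: 30.97
tool_pos: [0.5726, 0.1129, 0.1555]
tool_rot: [-179.9, 0.0, 103.5]
force: [-0.3, -0.8, -0.7]
grip_width: 0.061
grasp_force: 0.0
```

```bash
python3 - <<'E'
from h import *
o=get_obs(); print(o['time_s'],o['tool_pos'],o['force'],o['grip_width'])
f,P,M,c=cam('wrist'); g=cam('side')[0]; t=cam('top')[0]
out=np.zeros((480,800,3),np.uint8); out[:,:400]=cv2.resize(f[0:300,195:445],(400,480)); out[:240,400:]=cv2.resize(g[190:310,205:405],(400,240),interpolation=2); out[240:,400:]=cv2.resize(t[150:300,250:500],(400,240)); save('w8',out)
e=np.array([-.2343,.9722]); hsv=cv2.cvtColor(f,cv2.COLOR_RGB2HSV).astype(int); h,s,v=hsv[...,0],hsv[...,1],hsv[...,2]
A=(P[...,:2]@e)*1000; B=P[...,:2]@np.array([.9722,.2343])*1000-583.5; Z=P[...,2]*1000
k=(abs(B)<4)&(Z>88)&(Z<115)&(P[...,1]>.1)
a=A[k]; z=Z[k]
for x in range(-5,125,3):
    m=(a>=x)&(a<x+3)
    if m.sum(): print(x,int(np.median(z[m])),int(z[m].max()),end=' | ')
E
```

```text
30.9667 [0.57257927 0.11286953 0.15547597] [-0.31335751 -0.8021693  -0.68787524] 0.060962317749890055
1 101 102 | 4 102 103 | 7 101 103 | 10 101 103 | 13 102 103 | 16 101 103 | 19 101 103 | 22 101 103 | 25 101 103 | 28 101 103 | 31 101 103 | 34 101 103 | 37 101 102 | 40 102 104 | 43 101 103 | 46 101 103 | 49 102 107 | 52 106 108 | 55 100 107 | 58 99 100 | 61 99 100 | 64 99 100 | 67 99 101 | 70 99 101 | 73 99 101 | 76 99 101 | 79 99 107 | 82 108 109 | 85 106 108 | 88 99 101 | 91 99 101 | 94 99 101 | 97 99 100 | 100 99 100 | 103 99 100 | 106 99 101 | 109 99 101 | 112 99 100 | 115 99 101 | 118 105 113 | 121 111 113 |
```

View pics/w8.png

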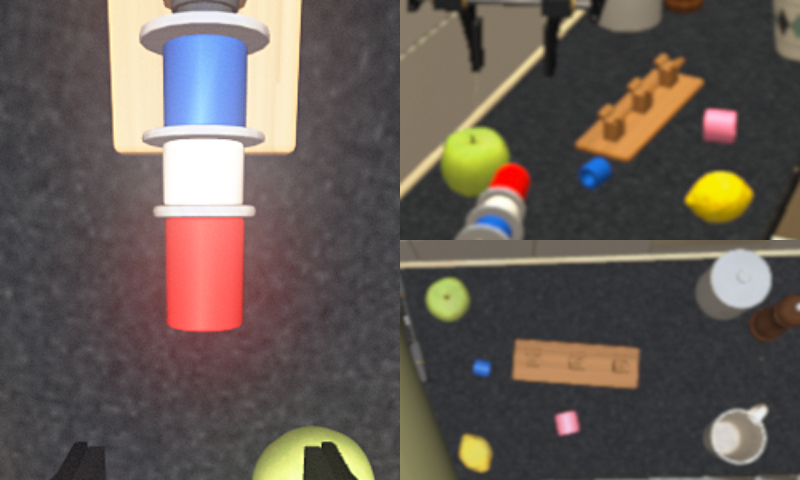

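The stack is gapless in the right order (red cap 205,270; white hub 203,172; blue spacer 205,80). The apple, lemon and mug haven't been disturbed, and the gripper is clear.

```bash
python3 -c "
from cell import env
print(env.sign_off())"
```

```text
the job is handed in; nothing more can be done
None
```

The cutter is assembled and handed in at about 31 s: spacer, wheel (disc towards the spacer) and cap, pressed home at about 20 N with no visible gaps; the first two spacer grasps closed on air because the fingertips end about 34 mm short of the stated TCP, which I measured and corrected for.

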